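# Fit and lock the sample carousel, then load the cast specimen blocks

## Task

Fit the sample carousel fully home on the square drive spindle of the sample changer and then turn its lock collar clockwise until the collar's lugs point at the long raised bars (locked). After that, lift every cast resin block out of the open mould and set each fully down and flat in a pocket of its own in the carousel, either face up. Leave the other things on the bench where they are.

Things in the scene. Friction and masses are not known exactly. Their poses are not given: they have to be found in the camera images.
- carousel: loose sample carousel, 0.55 kg, starts upright on the bench: grey disc 180 mm wide, 4 mm thick, with four black cups in a cross about an aluminium hub. Origin: centre of underside, z up; x, y point at cups a, b. Hub 46 mm square, 40 high, with a 26 mm square bore 35 deep, open below, flats square to x and y: it fits the spindle in four positions 90 degrees apart
- stem_top (a point): top centre of the carousel's lifting stem, 96 mm above the carousel's origin, same axes. The stem is 22 mm square, flats square to the carousel's x and y, and stands free from 58 mm (top of the lock collar) to 96 mm: grip it there to carry the carousel
- lock_collar (a joint): angle of the carousel's captive lock collar: 0 = open (lugs at the two round steel dots on the disc, 135 and 315 degrees from carousel x), 1.571 = locked, end stop (lugs at the two long steel bars, 45 and 225 degrees); grows clockwise seen from above. Starts at 0 to 0.3. Turns stiffly (0.06 N m), stays where left
- lock_lug (a point): tip of one collar lug, 32 mm from the carousel's axis, 50 mm above its origin; frame turns with the collar, x outward along the lug, z up. Collar: dark steel disc 52 mm wide, 42 to 58 mm above the carousel's origin, around the stem, two lugs on either side, 16 mm wide, 64 mm over their tips. Can be gripped across the disc between the lugs, stem between the fingers
- changer: sample changer, fixed, low white and grey housing 260 x 200 mm, deck 50 mm high. Origin on the bench below the spindle's axis; a measuring head 110 mm high, 120 mm wide is parked at its back edge, at x = 115 mm and beyond in this frame
- drive_seat (a point): centre of the top of the changer's round steel spindle flange (100 mm wide), 58 mm above the bench: the carousel's underside rests on it when fully home. From it rises a steel shaft 24 mm square, 32 mm high, its top 6 mm tapered to 18 mm. x, y square to the shaft's flats, z up. The drive holds the spindle; it turns only under more than 1.2 N m
- pocket_a (a point): centre of the floor inside cup a of the carousel, 58 mm from its axis on its +x, 4 mm above its origin; z up. Cup 54 mm wide inside, 59 outside, 14 deep, rim 18 mm above the carousel's origin, so a block stands 18 mm above the rim
- pocket_b (a point): the same for cup b (on the carousel's +y)
- pocket_c (a point): the same for cup c (on the carousel's -x)
- pocket_d (a point): the same for cup d (on the carousel's -y)
- mould: lower half of an aluminium casting mould, fixed, 180 x 180 x 30 mm, its top half already taken off. Origin: centre of underside, z up, sides along x and y. Four round cavities 53 mm wide, 16 deep, centres at x = +-43, y = +-43 mm, floors 14 mm above the bench. Steel dowels 10 mm thick stand 14 mm above its top at (79, 79) and (-79, -79) mm
- block1: cast resin specimen block: plain pale cylinder 50 mm wide, 32 mm high, 0.1 kg, ore grains showing in both faces, all alike. Origin: its centre, 16 mm above its underside; z along its axis. Starts in one of the mould's four cavities, its top 16 mm above the mould's top. Two to four blocks are present, the others absent (None)
- block2: cast resin specimen block: plain pale cylinder 50 mm wide, 32 mm high, 0.1 kg, ore grains showing in both faces, all alike. Origin: its centre, 16 mm above its underside; z along its axis. Starts in one of the mould's four cavities, its top 16 mm above the mould's top. Two to four blocks are present, the others absent (None)
- block3: cast resin specimen block: plain pale cylinder 50 mm wide, 32 mm high, 0.1 kg, ore grains showing in both faces, all alike. Origin: its centre, 16 mm above its underside; z along its axis. Starts in one of the mould's four cavities, its top 16 mm above the mould's top. Two to four blocks are present, the others absent (None)
- block4: cast resin specimen block: plain pale cylinder 50 mm wide, 32 mm high, 0.1 kg, ore grains showing in both faces, all alike. Origin: its centre, 16 mm above its underside; z along its axis. Starts in one of the mould's four cavities, its top 16 mm above the mould's top. Two to four blocks are present, the others absent (None)
- reagent_bottle: amber bottle, bystander, 72 mm diameter, 150 mm high, origin at its underside
- beaker: glass beaker, bystander, 68 mm diameter, 90 mm high, origin at its underside
- wash_bottle: white wash bottle, bystander, 64 mm diameter, 160 mm high, origin at its underside
- mortar: white ceramic bowl, bystander, 90 mm diameter, 50 mm high, origin at its underside
- spatula: steel laboratory spatula with a black grip, lying flat, bystander, 180 mm long
- brush: brush lying flat, bystander, 150 mm long
Not all that is in view belongs to the job. Leave any turquoise look-alike of the block2 alone.

How it is judged (in metres and radians):
On the way, in this order (a step that is already met when the one before it is completed fails the run):
1. the carousel is fully home on the spindle (horizontal distance between carousel and drive_seat below 0.004 m and z of carousel in the frame of drive_seat between -0.003 and 0.003 m and angle between carousel's own z axis and vertical below 0.05 rad), for 0.2 s.
2. the carousel is home and its lock collar is turned to the locked mark (all of step 1 and value of joint lock_collar above 1.45 rad), for 0.2 s.
3. every block stands in a pocket of the carousel (value of joint lock_collar above 1.45 rad and ((horizontal distance between block1 and pocket_a below 0.006 m and z of block1 in the frame of pocket_a between 0.013 and 0.02 m and angle between the z axis of block1 and the z axis of pocket_a, either way round below 0.08 rad) or (horizontal distance between block1 and pocket_b below 0.006 m and z of block1 in the frame of pocket_b between 0.013 and 0.02 m and angle between the z axis of block1 and the z axis of pocket_b, either way round below 0.08 rad) or (horizontal distance between block1 and pocket_c below 0.006 m and z of block1 in the frame of pocket_c between 0.013 and 0.02 m and angle between the z axis of block1 and the z axis of pocket_c, either way round below 0.08 rad) or (horizontal distance between block1 and pocket_d below 0.006 m and z of block1 in the frame of pocket_d between 0.013 and 0.02 m and angle between the z axis of block1 and the z axis of pocket_d, either way round below 0.08 rad)) and ((horizontal distance between block2 and pocket_a below 0.006 m and z of block2 in the frame of pocket_a between 0.013 and 0.02 m and angle between the z axis of block2 and the z axis of pocket_a, either way round below 0.08 rad) or (horizontal distance between block2 and pocket_b below 0.006 m and z of block2 in the frame of pocket_b between 0.013 and 0.02 m and angle between the z axis of block2 and the z axis of pocket_b, either way round below 0.08 rad) or (horizontal distance between block2 and pocket_c below 0.006 m and z of block2 in the frame of pocket_c between 0.013 and 0.02 m and angle between the z axis of block2 and the z axis of pocket_c, either way round below 0.08 rad) or (horizontal distance between block2 and pocket_d below 0.006 m and z of block2 in the frame of pocket_d between 0.013 and 0.02 m and angle between the z axis of block2 and the z axis of pocket_d, either way round below 0.08 rad)) and ((horizontal distance between block3 and pocket_a below 0.006 m and z of block3 in the frame of pocket_a between 0.013 and 0.02 m and angle between the z axis of block3 and the z axis of pocket_a, either way round below 0.08 rad) or (horizontal distance between block3 and pocket_b below 0.006 m and z of block3 in the frame of pocket_b between 0.013 and 0.02 m and angle between the z axis of block3 and the z axis of pocket_b, either way round below 0.08 rad) or (horizontal distance between block3 and pocket_c below 0.006 m and z of block3 in the frame of pocket_c between 0.013 and 0.02 m and angle between the z axis of block3 and the z axis of pocket_c, either way round below 0.08 rad) or (horizontal distance between block3 and pocket_d below 0.006 m and z of block3 in the frame of pocket_d between 0.013 and 0.02 m and angle between the z axis of block3 and the z axis of pocket_d, either way round below 0.08 rad)) and ((horizontal distance between block4 and pocket_a below 0.006 m and z of block4 in the frame of pocket_a between 0.013 and 0.02 m and angle between the z axis of block4 and the z axis of pocket_a, either way round below 0.08 rad) or (horizontal distance between block4 and pocket_b below 0.006 m and z of block4 in the frame of pocket_b between 0.013 and 0.02 m and angle between the z axis of block4 and the z axis of pocket_b, either way round below 0.08 rad) or (horizontal distance between block4 and pocket_c below 0.006 m and z of block4 in the frame of pocket_c between 0.013 and 0.02 m and angle between the z axis of block4 and the z axis of pocket_c, either way round below 0.08 rad) or (horizontal distance between block4 and pocket_d below 0.006 m and z of block4 in the frame of pocket_d between 0.013 and 0.02 m and angle between the z axis of block4 and the z axis of pocket_d, either way round below 0.08 rad))), for 0.2 s.
At the end, for the whole second after the job is handed in: Carousel home on the spindle (4 mm of axis, 3 mm of flange, upright to 0.05 rad), collar past 1.45 rad, every present block in a pocket (6 mm of centre, at most 4 mm above floor, flat to 0.08 rad), all released and at rest, bystanders within 30 mm (all of step 1 and all of step 3 and linear speed of each of carousel, block1, block2, block3, block4 below 0.02 m/s); the robot touches nothing.
It fails at once if a bystander is moved by more than 30 mm (distance of any of reagent_bottle, beaker, wash_bottle, mortar, spatula, brush from where it was at the start of the episode above 0.03 m).
Of block1, block2, block3, block4 only 2 to 4 are there at a start; the rules pass over those that are not, and their reading is None.
At some moment in a run one of carousel may be knocked a few centimetres aside while the robot is not near it.
Once in a run the grip may slacken for a moment while it holds something.
It also fails if it takes over 210 s, if anything falls off the work surface, if the arm or the gripper's body presses on something with over 40 N, if the wrist force passes 120 N, or if a joint passes its speed limit or range.

## Robot

A 7-joint arm with a two-finger parallel gripper is mounted at the origin on the work surface. World frame = base frame: x ahead of the robot, y to its left, z up, the work surface at z = 0. Lengths are in mm, angles in rad, forces in N, time in s.
With the tool pointing down it reaches from about 400 to 750 mm from the base axis. Payload 19.5 kg.
Tool frame: the origin (TCP) lies on the centre line of the jaws, within the pads' length; the fingertips stand 25 mm ahead of it and the grasp point (between the pads) lies 6 mm ahead of it; z points along the fingers, y is the line along which they close (so a half turn about z gives the same grasp; the last joint's range is limited). The gripper opens to 85 mm and grips with 20 to 120 N. Pads are 22 mm wide; open, the fingers measure 114 mm over their backs; the gripper's body (76 mm by 85 mm) begins 54 mm behind the grasp point. The pads swing forward as they close: fully open they stand 13 mm farther back than shut.
Start: joints at [-1.261, 0.707, -0.028, 1.485, 0.022, 0.951, -0.075], TCP at [198.126, 539.763, 256.268] pointing down, gripper open.
Joint ranges: [-2.71, 2.71], [-0.32, 2.16], [-1.57, 1.52], [0, 2.45], [-1.46, 4.6], [0, 2.02], [-2.83, 2.83]. Speed limits (rad/s): [1.89, 1.89, 2.57, 2.57, 3.01, 3.01, 3.01].

## Interface

Orientations are given as a unit quaternion [w, x, y, z].
In Python, from plant import arm, camera, camera_model, job gives the robot as it stands.
- The arm moves only by the tool play_rows, never from a script. Its argument "moves" is a list of rows, each a list of 7 numbers: the turn, a rotation vector about the tool's x, y, z in degrees, then the shift along the tool's x, y, z in mm, then the closure in counts, from 0 (fully open) to 255 (shut). In form: [[ax, ay, az, tx, ty, tz, hand], ...]. A call has 1 to 5 rows; each row shifts and turns the commanded pose from where the row before left it, along the tool's axes as they then stand; what a row does not reach is not made up. A row lasts 1/10 s, in which the tool goes at most 50 mm and 8.59 degrees, less where a joint would pass 70% of its speed; a pose out of reach is approached as far as the arm can. A call with a gripper value outside its range is refused whole. The fingers move at their own pace and stop on an object; "newtons" is the grip in N (left out, the last holds). Time passes only in rows, so rows that do not move let the fingers close. It gives the time, the measured TCP pose, the force, the opening and the grip force at its end, in the units of the state.
- arm.sense(): the state, without advancing time (a new reading comes with each control period).
- camera(name): name is "scene" or "side" or "wrist"; returns the picture (400x640x3 uint8, red, green, blue); there is no depth.
- camera_model(name): a dict with "mtx" (3x3 intrinsics, pixels), "D" ([k1, k2, p1, p2, k3] as OpenCV has them; the pictures are not rectified), "position" and "orientation" of the camera in the world. Camera axes: x right, y down, z forward; pixel columns grow to the right and rows downward; lengths in mm; the calibration is good to about 2 mm. A picture is of the moment at which its call begins: read the wrist's pose just before it. camera_model takes no time and is no camera call; for the wrist camera it gives the pose at the moment of the call.
- job.sign_off(): hands the job in; it is judged then, once.
The state is a dict: "time_s": time; "q": joint angles; "joint_velocities": joint speeds; "tau": joint torques, N m; "position": TCP position; "ee_rot": TCP orientation; "ft_force": force on the tool from outside, world axes, zero at the start; "moment": the same for the moment, N m; "opening": opening from 0.0 (shut) to 1.0 (fully open); "grasp_force": force on a finger pad.
Only numpy, scipy, OpenCV 4.12 (cv2) and the standard library are available. Lean on these libraries where they do the work, as an engineer would, in place of code of your own. Each camera call takes 0.05 s, during which the arm holds its last target. There are 200 camera calls.

## Working session

There is one attempt and no reset: what is moved stays moved. The work goes in short steps, Python scripts to look and compute and a tool call to move; the robot and the scene stay as the last step left them, time stands still between calls to the robot, and variables do not carry over. Pictures are saved under pics/ and viewed, at most 14 in all, crops included, and the job is handed in when it is done.

Besides the shell and the picture viewer there is one more tool, called after "Request:" as name(argument=value, ...) on one line, values as JSON. play_rows: Moves the arm, as the interface text tells. Its arguments: {"type":"object","properties":{"moves":{"type":"array","items":{"type":"array","items":{"type":"number"}}},"newtons":{"type":"number"}},"required":["moves"]}

```bash
mkdir -p pics; ls
python3 - <<'E'
from plant import arm,camera,camera_model,job
import cv2
for n in("scene","side","wrist"):
    im=camera(n); cv2.imwrite(f"pics/{n}0.png",im[:,:,::-1])
    m=camera_model(n); print(n,m)
print(arm.sense())
E
```

```text
pics
scene {'mtx': array([[423.68447421,   0.        , 325.34086352],
       [  0.        , 423.68447421, 193.31164569],
       [  0.        ,   0.        ,   1.        ]]), 'D': array([-0.09107572,  0.        ,  0.        ,  0.        ,  0.        ]), 'position': array([1134.55765051,  521.81453234, 1147.15773211]), 'orientation': array([-0.13100934,  0.36723292,  0.87475578, -0.28771315])}
side {'mtx': array([[395.36212598,   0.        , 318.21938683],
       [  0.        , 395.36212598, 195.61686516],
       [  0.        ,   0.        ,   1.        ]]), 'D': array([-0.08895551,  0.        ,  0.        ,  0.        ,  0.        ]), 'position': array([429.14841768, 912.47271481, 785.05638647]), 'orientation': array([ 0.02699161, -0.06027381,  0.89260099, -0.44598429])}
wrist {'mtx': array([[314.54120411,   0.        , 318.26720288],
       [  0.        , 314.54120411, 196.38621827],
       [  0.        ,   0.        ,   1.        ]]), 'D': array([-0.03110301,  0.        ,  0.        ,  0.        ,  0.        ]), 'position': array([123.19151383, 567.95329375, 375.23125421]), 'orientation': array([0.13163794, 0.80913775, 0.56538487, 0.09114553])}
{'time_s': 0.15, 'q': array([-1.26071189,  0.70697563, -0.02764971,  1.48486474,  0.02200032,
        0.95089441, -0.0755078 ]), 'joint_velocities': array([ 8.97576702e-05, -2.97107358e-03, -1.24290281e-03, -1.60997626e-03,
        4.40104240e-04,  2.96440045e-04, -5.29635548e-04]), 'tau': array([-3.06932416e-04, -8.83306503e+01,  1.23453431e+00, -2.36198205e+01,
        1.69502042e-02,  5.05515505e-03,  2.30076677e-05]), 'position': array([198.05386632, 539.63435451, 255.93192038]), 'ee_rot': array([-7.31105288e-05,  1.74979277e-01,  9.84572027e-01, -4.13762098e-04]), 'ft_force': array([0.27614705, 0.33962945, 0.01276867]), 'moment': array([ 0.03957272, -0.04326431,  0.01050923]), 'grasp_force': 0.0, 'opening': 1.00282756130558}
```

View pics/scene0.png

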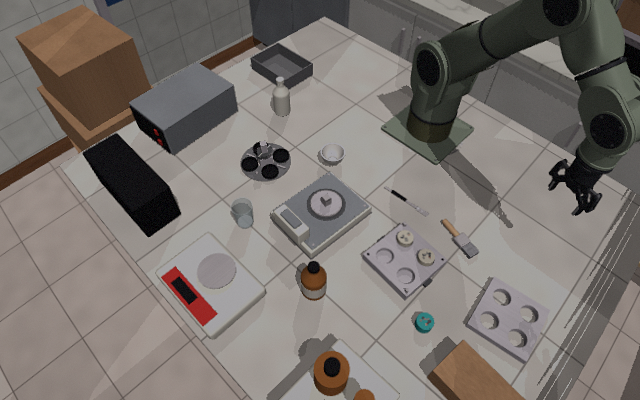

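View pics/side0.png

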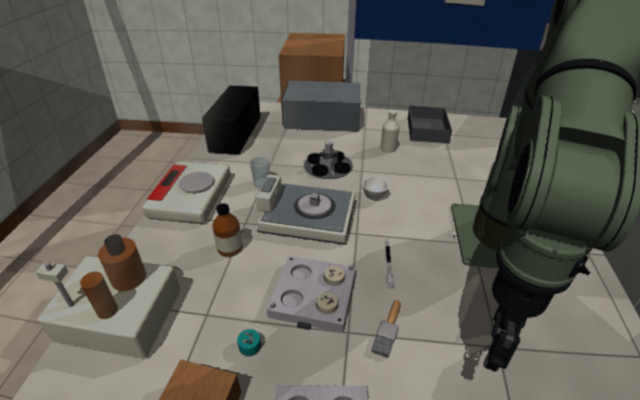

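The scene view shows the carousel at (265,160), the changer spindle at (325,203) and the mould at (405,258) with two blocks at (405,238) and (426,257). The side view shows the same layout, with the carousel at (328,163), the spindle at (315,205) and the blocks at (334,275) and (326,302).

```bash
cat > h.py <<'E'
import numpy as np,cv2
from scipy.spatial.transform import Rotation as R
from plant import arm,camera,camera_model,job
def rot(q): return R.from_quat(np.asarray(q)[[1,2,3,0]])
def ray(m,px):
    p=cv2.undistortPoints(np.array([[px]],float),m["mtx"],m["D"])[0,0]
    return rot(m["orientation"]).apply([p[0],p[1],1.])
def on(m,px,z):
    d=ray(m,px);o=m["position"];return o+d*(z-o[2])/d[2]
def proj(m,P):
    r=rot(m["orientation"]).inv();
    c=r.apply(np.atleast_2d(P)-m["position"])
    return cv2.projectPoints(c,np.zeros(3),np.zeros(3),m["mtx"],m["D"])[0][:,0]
def tri(a,pa,b,pb):
    A=[];y=[]
    for m,p in((a,pa),(b,pb)):
        d=ray(m,p);d/=np.linalg.norm(d);M=np.eye(3)-np.outer(d,d);A.append(M);y.append(M@m["position"])
    return np.linalg.solve(sum(A),sum(y))
def shot(n,name=None):
    s=arm.sense();m=camera_model(n);im=camera(n)[:,:,::-1].copy()
    if name: cv2.imwrite(f"pics/{name}.png",im)
    return s,m,im
def togo(P,yaw=None,s=None):
    """rows-axes shift from the present TCP to P, and the turn about tool z so that tool y's world heading = yaw(deg)"""
    s=s or arm.sense();r=rot(s["ee_rot"]);M=r.as_matrix()
    print("tcp",s["position"].round(1),"R",M.round(3).tolist(),"t",round(s["time_s"],2))
    print("shift tool",M.T.dot(np.asarray(P)-s["position"]).round(1))
    hy=np.degrees(np.arctan2(M[1,1],M[0,1]));print("heading y",hy.round(2))
    if yaw is not None: print("turn tool z",(((hy-yaw)+90)%180-90).round(2))
E
python3 - <<'E'
from h import *
a=camera_model("scene");b=camera_model("side")
A=cv2.imread("pics/scene0.png");B=cv2.imread("pics/side0.png")
cv2.imwrite("pics/crop0.png",np.hstack([cv2.resize(A[130:300,230:450],None,fx=2,fy=2,interpolation=2)[:, :400],cv2.resize(B[130:300,240:390],(300,340))])[:600,:800])
for n,p,z in(("carousel disc",(266,161),4),("spindle",(325,203),58),("blk1",(405,237),46),("blk2",(426,256),46),("turq",(425,320),30)): print(n,on(a,p,z).round())
for n,p,z in(("carousel disc",(328,164),4),("spindle",(314,204),58),("blk1",(334,274),46),("blk2",(326,301),46)): print(n,on(b,p,z).round())
E
```

```text
carousel disc [ 551. -311.    4.]
spindle [563.  -7.  58.]
blk1 [477. 249.  46.]
blk2 [485. 334.  46.]
turq [638. 448.  30.]
carousel disc [ 552. -316.    4.]
spindle [560.  -4.  58.]
blk1 [474. 251.  46.]
blk2 [483. 336.  46.]
```

View pics/wrist0.png

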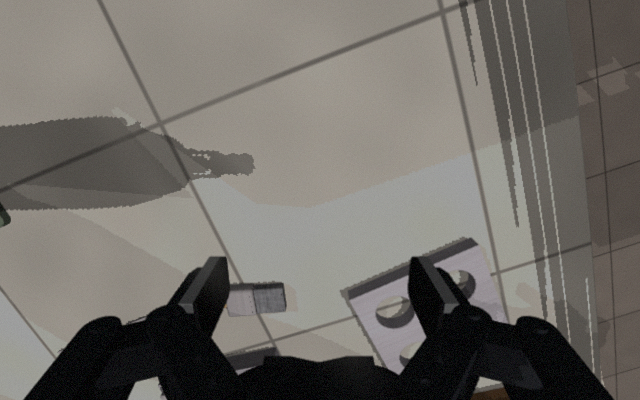

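The wrist view shows both fingertips near (220,260) and (415,260), with tool x pointing up in the image and the empty look-alike mould at lower right.

Run:
```python
from h import *
s=arm.sense();m=camera_model("wrist");r=rot(s["ee_rot"])
print("cam in tool",r.inv().apply(m["position"]-s["position"]).round(1),(r.inv()*rot(m["orientation"])).as_matrix().round(3).tolist())
togo([450,200,300])
togo([560,-10,300])
```

```text
cam in tool [  80.     0.7 -119.3] [[0.001, -0.949, -0.316], [1.0, 0.001, -0.0], [0.001, -0.316, 0.949]]
tcp [198.1 539.6 255.9] R [[-0.939, 0.345, -0.0], [0.345, 0.939, -0.001], [-0.0, -0.001, -1.0]] t 0.15
shift tool [-353.5 -232.1  -43.9]
heading y 69.85
tcp [198.1 539.6 255.9] R [[-0.939, 0.345, -0.0], [0.345, 0.939, -0.001], [-0.0, -0.001, -1.0]] t 0.15
shift tool [-529.2 -391.3  -43.7]
heading y 69.85
```

Request:
play_rows(moves=[[0, 0, 0, -35, -23, -5, 0], [0, 0, 0, -35, -23, -5, 0], [0, 0, 0, -35, -23, -5, 0], [0, 0, 0, -35, -23, -5, 0], [0, 0, 0, -35, -23, -5, 0]], newtons=40)

```text
time_s: 0.65
position: [323.5, 370.0, 281.4]
ee_rot: [-0.0, 0.175, 0.985, -0.0]
ft_force: [1.1, 0.1, -0.1]
opening: 0.997
grasp_force: 0.0
```

Request:
play_rows(moves=[[0, 0, 0, -35, -23, -5, 0], [0, 0, 0, -35, -23, -5, 0], [0, 0, 0, -35, -23, -5, 0], [0, 0, 0, -35, -23, -5, 0], [0, 0, 0, -35, -23, -5, 0]])

```text
time_s: 1.15
position: [448.2, 201.7, 306.5]
ee_rot: [-0.0, 0.175, 0.985, -0.0]
ft_force: [-0.3, 0.9, -0.0]
opening: 1.001
grasp_force: 0.0
```

Request:
play_rows(moves=[[0, 0, 8, 0, 0, 0, 0], [0, 0, 8, 0, 0, 0, 0], [0, 0, 8, 0, 0, 0, 0], [0, 0, 8, 0, 0, 0, 0], [0, 0, 8, 0, 0, 0, 0]])

```text
time_s: 1.65
position: [447.4, 203.2, 306.2]
ee_rot: [-0.0, 0.504, 0.864, -0.0]
ft_force: [0.8, -0.1, -0.5]
opening: 1.0
grasp_force: 0.0
```

Request:
play_rows(moves=[[0, 0, 8, 0, 0, 0, 0], [0, 0, 8, 0, 0, 0, 0], [0, 0, 8, 0, 0, 0, 0], [0, 0, 6, 0, 0, 0, 0]])

```text
time_s: 2.05
position: [447.3, 203.3, 306.2]
ee_rot: [-0.0, 0.71, 0.704, -0.0]
ft_force: [-0.5, 0.2, 0.5]
opening: 0.998
grasp_force: 0.0
```

Run:
```python
from h import *
togo([560,-30,300],0)
togo([550,-330,300],0)
```

```text
tcp [447.3 203.3 306.2] R [[0.008, 1.0, -0.0], [1.0, -0.008, -0.0], [-0.0, -0.0, -1.0]] t 2.05
shift tool [-232.4  114.6    6.2]
heading y -0.48
turn tool z -0.48
tcp [447.3 203.3 306.2] R [[0.008, 1.0, -0.0], [1.0, -0.008, -0.0], [-0.0, -0.0, -1.0]] t 2.05
shift tool [-532.5  107.1    6.3]
heading y -0.48
turn tool z -0.48
```

Over the spindle first, then one look.

Request:
play_rows(moves=[[0, 0, 0, -46, 23, 1, 0], [0, 0, 0, -46, 23, 1, 0], [0, 0, 0, -46, 23, 1, 0], [0, 0, 0, -46, 23, 1, 0], [0, 0, 0, -46, 23, 1, 0]])

```text
time_s: 2.55
position: [559.1, -22.6, 301.4]
ee_rot: [-0.0, 0.708, 0.706, -0.0]
ft_force: [0.4, 1.2, 0.1]
opening: 1.0
grasp_force: 0.0
```

Request:
play_rows(moves=[[0, 0, 0, 0, 0, 0, 0], [0, 0, 0, 0, 0, 0, 0]])

```text
time_s: 2.75
position: [558.6, -21.5, 301.0]
ee_rot: [-0.0, 0.709, 0.705, -0.0]
ft_force: [-0.0, 0.8, -0.3]
opening: 1.0
grasp_force: 0.0
```

Run:
```python
from h import *
shot("wrist","w1")
```

```text
(no output)
```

View pics/w1.png

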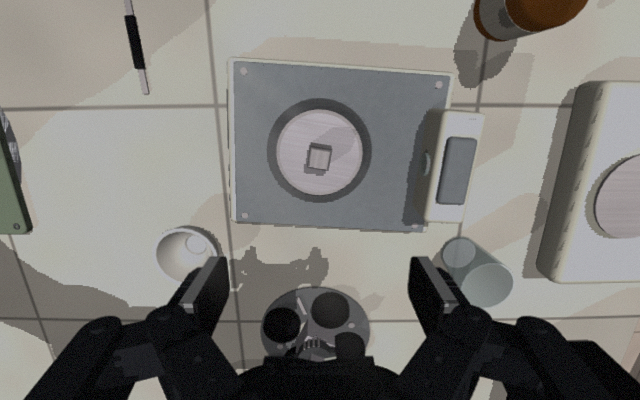

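The wrist view shows the changer deck corners at (232,61) and (451,74), the flange at (319,153) with the shaft on it at (319,156), the measuring head at (453,165), and the carousel at (316,330).

Run:
```python
from h import *
m=camera_model("wrist");im=cv2.imread("pics/w1.png")
g=cv2.cvtColor(im,6)
mask=np.zeros_like(g);mask[95:205,270:372]=(g[95:205,270:372]>125)*255
c=max(cv2.findContours(mask,0,1)[0],key=cv2.contourArea);c=cv2.convexHull(c)
e=cv2.fitEllipse(c);print(e)
P=np.array([on(m,p[0].astype(float),58) for p in c]);(cx,cy),rr=cv2.minEnclosingCircle(P[:,:2].astype(np.float32));print("flange",on(m,e[0],58),cx,cy,rr)
x,y=290,125
cr=cv2.resize(im[y:y+60,x:x+60],None,fx=10,fy=10,interpolation=1)
cv2.imwrite("pics/w1c.png",cr)
for a,b in(((243,71),(439,85)),((245,216),(418,228)),((243,71),(245,216))):
  d=on(m,b,50)-on(m,a,50);print("deck dir",np.degrees(np.arctan2(d[1],d[0])))
```

```text
((318.9166564941406, 151.76263427734375), (84.99237060546875, 85.57782745361328), 95.09996032714844)
flange [560.44976888  -4.96060054  58.        ] 560.4253540039062 -7.0330963134765625 49.99016189575195
deck dir -3.8820676791598823
deck dir -4.4299423057521725
deck dir -93.46999844440269
```

View pics/w1c.png

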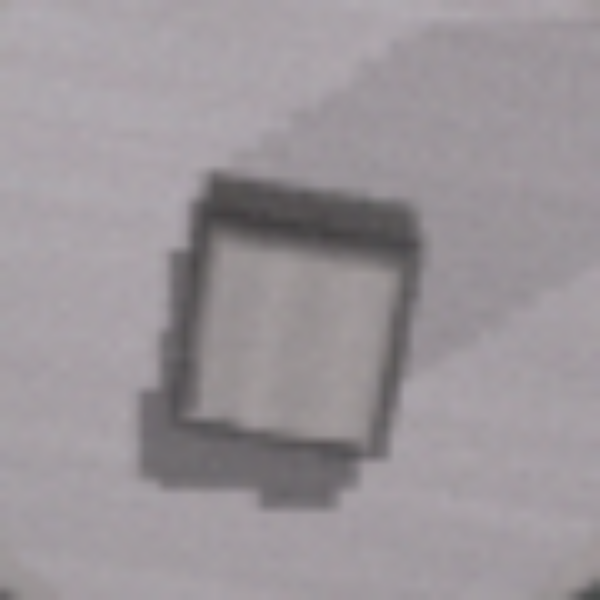

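The crop shows the shaft's top face, with corners near (310.7,148.2), (330.5,151.2), (327.5,169.5) and (308.5,166.5). It is turned about 8.5 degrees.

Run:
```python
from h import *
m=camera_model("wrist")
C=np.array([(207,232),(405,262),(375,445),(185,415)])/10.+[289.5,124.5]
P=np.array([on(m,p,90) for p in C]);print(P.mean(0))
for i in range(4):
    d=P[(i+1)%4]-P[i];print(np.linalg.norm(d),np.degrees(np.arctan2(d[1],d[0])))
for z in (0,): print("car approx",on(m,(316,330),4))
togo([549,-345,305],-4)
```

```text
[560.26467065  -6.29151164  90.        ]
21.14369045164964 -8.776968003262418
20.049839616309047 -98.73218161710011
20.683357024071398 170.69831938259685
19.86614305610137 82.5985099332178
car approx [ 555.33349697 -307.84142811    4.        ]
tcp [558.4 -20.3 301.2] R [[0.003, 1.0, -0.001], [1.0, -0.003, 0.0], [0.0, -0.001, -1.0]] t 2.8
shift tool [-324.8   -8.5   -3.9]
heading y -0.16
turn tool z 3.84
```

Run:
```python
from h import *
s,m,im=shot("wrist");s2=arm.sense();print(s["position"],s2["position"],s2["joint_velocities"].round(4))
g=cv2.cvtColor(im,6);mask=np.zeros_like(g);mask[95:205,270:372]=(g[95:205,270:372]>125)*255
c=cv2.convexHull(max(cv2.findContours(mask,0,1)[0],key=cv2.contourArea)).astype(np.float32)
P=np.array([on(m,p[0],58)[:2] for p in c]).astype(np.float32)
e=cv2.fitEllipse(P);print("flange",e)
A=cv2.imread("pics/scene0.png");a=camera_model("scene")
d=cv2.cvtColor(A,6)[180:225,300:350]
e2=cv2.imread("pics/w1.png");print(cv2.phaseCorrelate(cv2.cvtColor(e2,6)[40:240,220:460].astype(np.float32),g[40:240,220:460].astype(np.float32)))
```

```text
[558.39564041 -20.25298814 301.17108485] [558.3770854  -19.66834908 301.35382468] [-0.0143 -0.0069  0.0018  0.0022  0.0014 -0.0012  0.0013]
flange ((560.595458984375, -8.401412963867188), (99.35669708251953, 99.62057495117188), 21.696908950805664)
((0.06607658231395419, 1.204661117671975), 0.9865518080393473)
```

Request:
play_rows(moves=[[0, 0, 0, -46, -1, 0, 0], [0, 0, 0, -46, -1, 0, 0], [0, 0, 0, -46, -1, 0, 0], [0, 0, 0, -46, -1, 0, 0], [0, 0, 0, -46, -1, 0, 0]])

```text
time_s: 3.35
position: [553.1, -250.9, 301.8]
ee_rot: [0.0, 0.707, 0.707, 0.0]
ft_force: [0.2, 0.5, 0.3]
opening: 1.0
grasp_force: 0.0
```

Request:
play_rows(moves=[[0, 0, 0, -46, -1, 0, 0], [0, 0, 0, -46, -1, 0, 0], [0, 0, 0, 0, 0, 0, 0], [0, 0, 0, 0, 0, 0, 0], [0, 0, 0, 0, 0, 0, 0]])

```text
time_s: 3.85
position: [551.4, -340.8, 301.6]
ee_rot: [-0.0, 0.707, 0.707, 0.0]
ft_force: [1.0, 1.5, -0.1]
opening: 0.998
grasp_force: 0.0
```

Run:
```python
from h import *
s,m,im=shot("wrist","w2");print(s["position"])
cv2.imwrite("pics/w2c.png",cv2.resize(im[20:270,170:470],None,fx=2.4,fy=2.4,interpolation=2))
```

```text
[ 551.40077703 -340.84394068  301.60846999]
```

View pics/w2c.png

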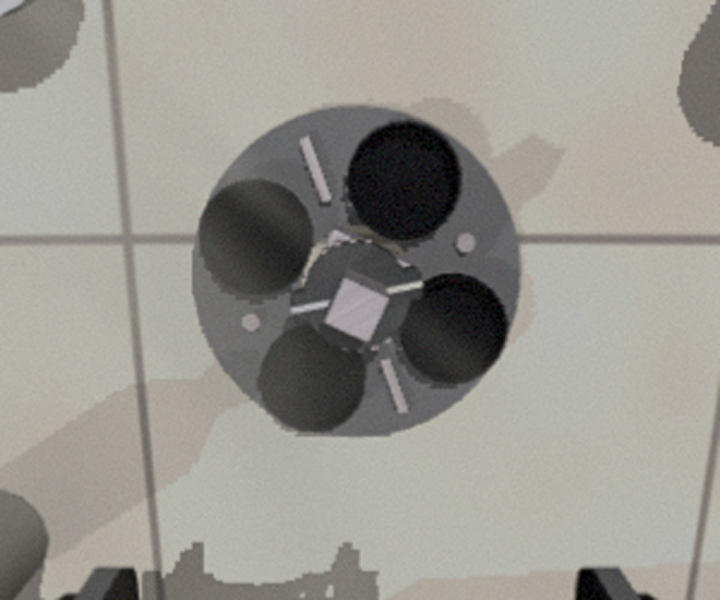

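The crop shows the stem top with corners (345,278), (388,292), (370,341), (326,325), four cups, dots at (466,243) and (250,322), and bars at upper left and lower right. The lugs lie near the dots, so the collar is open.

Run:
```python
from h import *
m=camera_model("wrist")
f=lambda p:np.array(p)/2.4+[169.7,19.7]
P=np.array([on(m,f(p),96) for p in((345,278),(388,292),(370,341),(326,325))]);print(P.mean(0))
for i in range(4):
    d=P[(i+1)%4]-P[i];print(np.linalg.norm(d),np.degrees(np.arctan2(d[1],d[0])))
cups=[on(m,f(p),18) for p in((404,181),(256,238),(313,379),(455,329))];
print(np.round(cups,1),np.mean(cups,0))
for i in(0,1):
    d=cups[i]-cups[i+2];print(np.linalg.norm(d),np.degrees(np.arctan2(d[1],d[0])))
for a,b in(((466,243),(250,322)),): 
    d=on(m,f(a),5)-on(m,f(b),5);print("dots",np.degrees(np.arctan2(d[1],d[0])))
d=on(m,f((422,287)),58)-on(m,f((290,309)),58);print("lugs",np.degrees(np.arctan2(d[1],d[0])),np.linalg.norm(d))
togo([P.mean(0)[0],P.mean(0)[1],150],-21.5)
```

```text
[ 553.19855695 -315.40125946   96.        ]
19.37101859598636 -17.922975439411086
22.71797249334872 -109.56628011057263
20.448823657651133 159.72408912086004
21.9360168856458 67.60068034795434
[[ 577.2 -263.1   18. ]
 [ 500.6 -291.4   18. ]
 [ 529.  -367.4   18. ]
 [ 606.2 -339.5   18. ]] [ 553.2320519  -315.35601274   18.        ]
114.9785072372379 65.20780269588776
116.0529192202638 155.53993669469287
dots 19.983519143398194
lugs 9.459070414794876 64.32741821562483
tcp [ 551.4 -340.9  301.8] R [[0.001, 1.0, 0.0], [1.0, -0.001, 0.0], [0.0, 0.0, -1.0]] t 3.9
shift tool [ 25.4   1.7 151.8]
heading y -0.03
turn tool z 21.47
```

Request:
play_rows(moves=[[0, 0, 0, 9, 1, 40, 0], [0, 0, 0, 9, 1, 40, 0], [0, 0, 8.2, 7, 0, 40, 0], [0, 0, 8.2, 0, 0, 30, 0], [0, 0, 8.2, 0, 0, 0, 0]])

```text
time_s: 4.4
position: [552.1, -315.2, 148.0]
ee_rot: [-0.002, 0.843, 0.537, -0.001]
ft_force: [-0.6, 0.1, 1.0]
opening: 1.001
grasp_force: 0.0
```

Request:
play_rows(moves=[[0, 0, 0, 0, 0, 0, 0], [0, 0, 0, 0, 0, 0, 0], [0, 0, 0, 0, 0, 0, 0]])

```text
time_s: 4.7
position: [553.2, -317.4, 152.3]
ee_rot: [0.001, 0.841, 0.541, 0.0]
ft_force: [-0.2, -0.2, -0.8]
opening: 1.0
grasp_force: 0.0
```

Run:
```python
from h import *
s=arm.sense();print(s["joint_velocities"].round(3),s["q"].round(2));togo([553.2,-315.4,90],-24.6)
```

```text
[ 0.006  0.003  0.003 -0.001 -0.004 -0.    -0.01 ] [ 0.34  0.95  0.3   1.36 -0.31  0.88  0.29]
tcp [ 553.2 -317.4  152.3] R [[0.415, 0.91, 0.001], [0.91, -0.415, -0.0], [0.0, 0.001, -1.0]] t 4.7
shift tool [ 1.8 -0.9 62.3]
heading y -24.53
turn tool z 0.07
```

Request:
play_rows(moves=[[0, 0, 0, 1, -1, 20, 0], [0, 0, 0, 1, 0, 20, 0], [0, 0, 0, 0, 0, 22, 0], [0, 0, 0, 0, 0, 0, 0], [0, 0, 0, 0, 0, 0, 0]])

```text
time_s: 5.2
position: [552.9, -315.6, 90.4]
ee_rot: [0.0, 0.842, 0.54, 0.0]
ft_force: [0.2, 0.3, -0.3]
opening: 1.003
grasp_force: 0.0
```

Request:
play_rows(moves=[[0, 0, 0, 0, 0, 0, 255], [0, 0, 0, 0, 0, 0, 255], [0, 0, 0, 0, 0, 0, 255], [0, 0, 0, 0, 0, 0, 255], [0, 0, 0, 0, 0, 0, 255]], newtons=90)

```text
time_s: 5.7
position: [552.8, -315.5, 90.0]
ee_rot: [0.0, 0.842, 0.539, 0.0]
ft_force: [-0.3, 0.0, 8.6]
opening: 0.242
grasp_force: 90.0
```

Request:
play_rows(moves=[[0, 0, 0, 0, 0, 0, 255], [0, 0, 0, 0, 0, 0, 255], [0, 0, 0, 0, 0, 0, 255]])

```text
time_s: 6.0
position: [552.8, -315.5, 90.0]
ee_rot: [0.0, 0.842, 0.539, 0.0]
ft_force: [-0.1, 1.7, 7.5]
opening: 0.244
grasp_force: 90.1
```

Run:
```python
from h import *
togo([553.2,-315.4,90],-24.6);shot("side","s1")
s,m,im=shot("wrist","w3")
```

```text
tcp [ 552.8 -315.5   90. ] R [[0.419, 0.908, 0.0], [0.908, -0.419, -0.0], [-0.0, 0.001, -1.0]] t 6.0
shift tool [ 0.2  0.3 -0. ]
heading y -24.76
turn tool z -0.16
```

View pics/w3.png

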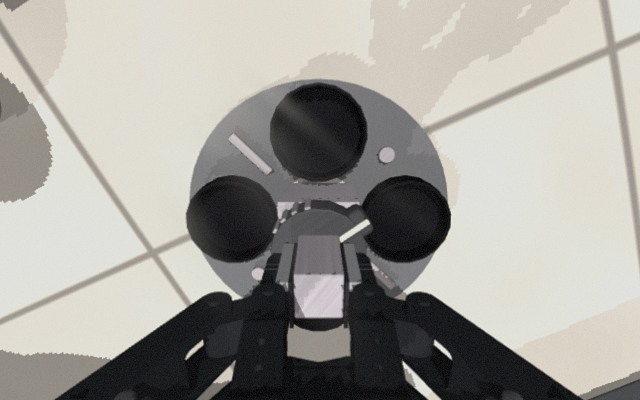

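The wrist view shows the stem held squarely between the pads at (320,295), with the disc level. I'll lift it now.

Request:
play_rows(moves=[[0, 0, 0, 0, 0, -10, 255], [0, 0, 0, 0, 0, -30, 255], [0, 0, 0, 0, 0, -35, 255], [0, 0, 0, 0, 0, -35, 255], [0, 0, 0, 0, 0, -35, 255]])

```text
time_s: 6.6
position: [552.3, -315.2, 236.2]
ee_rot: [-0.0, 0.842, 0.539, -0.0]
ft_force: [0.6, 0.2, -6.2]
opening: 0.244
grasp_force: 89.4
```

Request:
play_rows(moves=[[0, 0, -4, 0, 0, 0, 255], [0, 0, -4, 0, 0, 0, 255], [0, 0, -4, 0, 0, 0, 255], [0, 0, -4, 0, 0, 0, 255], [0, 0, 0, 0, 0, 0, 255]])

```text
time_s: 7.1
position: [552.4, -315.4, 234.7]
ee_rot: [-0.0, 0.759, 0.651, -0.0]
ft_force: [0.3, 0.4, -6.2]
opening: 0.243
grasp_force: 89.4
```

Run:
```python
from h import *
togo([560.4,-8,200],-8.8)
```

```text
tcp [ 552.4 -315.4  234.7] R [[0.151, 0.989, -0.0], [0.989, -0.151, 0.0], [0.0, -0.001, -1.0]] t 7.1
shift tool [305.  -38.5  34.8]
heading y -8.69
turn tool z 0.11
```

Request:
play_rows(moves=[[0, 0, 0, 20, -3, 0, 255], [0, 0, 0, 38, -5, 0, 255], [0, 0, 0, 38, -5, 0, 255], [0, 0, 0, 38, -5, 0, 255], [0, 0, 0, 38, -5, 0, 255]])

```text
time_s: 7.6
position: [555.9, -140.4, 234.7]
ee_rot: [-0.0, 0.76, 0.65, -0.0]
ft_force: [1.7, 0.1, -6.5]
opening: 0.243
grasp_force: 89.5
```

Request:
play_rows(moves=[[0, 0, 0, 38, -5, 0, 255], [0, 0, 0, 38, -5, 0, 255], [0, 0, 0, 38, -4, 0, 255], [0, 0, 0, 19, -2, 0, 255], [0, 0, 0, 0, 0, 0, 255]])

```text
time_s: 8.1
position: [560.6, -4.6, 234.5]
ee_rot: [-0.001, 0.758, 0.652, 0.0]
ft_force: [-0.2, -1.5, -5.4]
opening: 0.244
grasp_force: 89.5
```

Request:
play_rows(moves=[[0, 0, 0, 0, 0, 0, 255], [0, 0, 0, 0, 0, 0, 255]])

```text
time_s: 8.3
position: [560.5, -9.0, 234.6]
ee_rot: [0.0, 0.76, 0.65, -0.0]
ft_force: [0.1, -0.2, -6.2]
opening: 0.243
grasp_force: 89.5
```

Run:
```python
from h import *
s,m,im=shot("wrist","w4");_,a,A=shot("scene");_,b,B=shot("side")
togo([560.4,-8,182],-8.8)
# spindle shaft top expected in scene/side
print(proj(a,[[560.4,-8,90]]),proj(b,[[560.4,-8,90]]))
def crop(I,c,w,h,k): x,y=int(c[0]-w/2),int(c[1]-h/2);return cv2.resize(I[y:y+h,x:x+w],None,fx=k,fy=k,interpolation=2)
h1=crop(im,(320,200),400,300,1.0)
cv2.imwrite("pics/mix.png",np.hstack([h1,crop(B,proj(b,[[560,-8,120]])[0],133,100,3.)[:300,:399]]))
```

```text
tcp [560.5  -8.7 234.5] R [[0.154, 0.988, -0.0], [0.988, -0.154, -0.0], [-0.0, -0.0, -1.0]] t 8.45
shift tool [ 0.7 -0.3 52.5]
heading y -8.85
turn tool z -0.05
[[325.45126008 196.22917954]] [[313.86720157 194.61763427]]
```

View pics/mix.png

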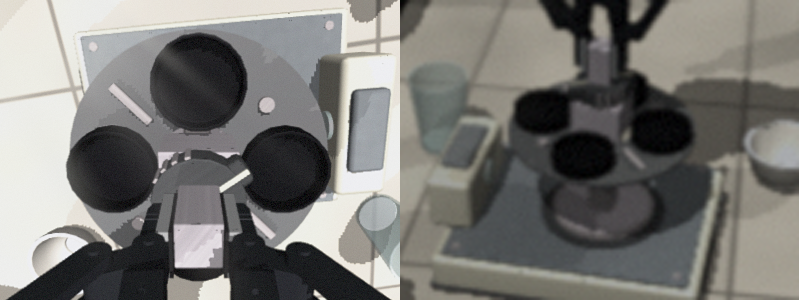

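The carousel hangs level above the spindle and clear of the measuring head. I'll lower it.

Request:
play_rows(moves=[[0, 0, 0, 0.5, 0, 20, 255], [0, 0, 0, 0, 0, 20, 255], [0, 0, 0, 0, 0, 6, 255], [0, 0, 0, 0, 0, 0, 255], [0, 0, 0, 0, 0, 0, 255]])

```text
time_s: 8.95
position: [561.0, -7.8, 189.2]
ee_rot: [0.0, 0.759, 0.651, 0.0]
ft_force: [-0.2, 0.0, -6.1]
opening: 0.242
grasp_force: 89.3
```

Request:
play_rows(moves=[[0, 0, 0, 0, 0, 3, 255], [0, 0, 0, 0, 0, 3, 255], [0, 0, 0, 0, 0, 3, 255], [0, 0, 0, 0, 0, 3, 255], [0, 0, 0, 0, 0, 0, 255]])

```text
time_s: 9.45
position: [560.5, -7.5, 176.1]
ee_rot: [-0.0, 0.759, 0.651, -0.0]
ft_force: [-0.2, -0.9, -6.1]
opening: 0.246
grasp_force: 89.5
```

Request:
play_rows(moves=[[0, 0, 0, 0, 0, 3, 255], [0, 0, 0, 0, 0, 3, 255], [0, 0, 0, 0, 0, 0, 255]])

```text
time_s: 9.75
position: [560.3, -7.5, 169.9]
ee_rot: [-0.0, 0.759, 0.651, -0.0]
ft_force: [-2.6, 0.5, -6.9]
opening: 0.242
grasp_force: 89.6
```

Request:
play_rows(moves=[[0, 0, 0, 0, 0, 3, 255], [0, 0, 0, 0, 0, 3, 255], [0, 0, 0, 0, 0, 0, 255]])

```text
time_s: 10.05
position: [560.4, -7.5, 163.9]
ee_rot: [-0.0, 0.759, 0.651, -0.0]
ft_force: [-3.1, 1.1, -8.0]
opening: 0.241
grasp_force: 89.5
```

Request:
play_rows(moves=[[0, 0, 0, 0, -0.3, 3, 255], [0, 0, 0, 0, 0, 3, 255], [0, 0, 0, 0, 0, 3, 255], [0, 0, 0, 0, 0, 3, 255], [0, 0, 0, 0, 0, 0, 255]])

```text
time_s: 10.55
position: [560.3, -7.5, 152.0]
ee_rot: [-0.0, 0.759, 0.651, -0.0]
ft_force: [-3.8, 0.5, -6.8]
opening: 0.243
grasp_force: 89.4
```

Request:
play_rows(moves=[[0, 0, 0, 0, 0, 2, 255], [0, 0, 0, 0, 0, 1, 255], [0, 0, 0, 0, 0, 0, 255]])

```text
time_s: 10.85
position: [560.3, -7.5, 149.3]
ee_rot: [-0.0, 0.759, 0.651, -0.0]
ft_force: [-4.4, 0.1, -7.8]
opening: 0.241
grasp_force: 89.3
```

Request:
play_rows(moves=[[0, 0, 0, 0, 0, 1, 255], [0, 0, 0, 0, 0, 1, 255], [0, 0, 0, 0, 0, 0, 255]])

```text
time_s: 11.15
position: [560.2, -7.4, 148.0]
ee_rot: [-0.0, 0.759, 0.651, 0.0]
ft_force: [-10.1, 1.2, 6.8]
opening: 0.242
grasp_force: 91.2
```

Request:
play_rows(moves=[[0, 0, 0, 0, 0, 0, 0], [0, 0, 0, 0, 0, 0, 0], [0, 0, 0, 0, 0, 0, 0], [0, 0, 0, 0, 0, 0, 0], [0, 0, 0, 0, 0, 0, 0]])

```text
time_s: 11.65
position: [560.5, -7.5, 147.5]
ee_rot: [0.0, 0.759, 0.651, 0.0]
ft_force: [0.4, -0.1, -0.3]
opening: 1.002
grasp_force: 0.0
```

Request:
play_rows(moves=[[0, 0, 0, 0, 0, -25, 0], [0, 0, 0, 0, 0, -35, 0], [0, 0, 0, 0, 0, -40, 0], [0, 0, 0, 0, 0, -40, 0], [0, 0, 0, 0, 0, 0, 0]])

```text
time_s: 12.15
position: [561.7, -7.8, 292.0]
ee_rot: [0.002, 0.759, 0.651, 0.003]
ft_force: [-0.1, -0.0, -1.6]
opening: 0.997
grasp_force: 0.0
```

Request:
play_rows(moves=[[0, 0, 0, -35, 0, 0, 0], [0, 0, 0, 0, 0, 0, 0], [0, 0, 0, 0, 0, 0, 0]])

```text
time_s: 12.45
position: [555.0, -42.6, 287.3]
ee_rot: [-0.0, 0.759, 0.651, -0.0]
ft_force: [-0.2, 0.3, -0.7]
opening: 1.001
grasp_force: 0.0
```

Run:
```python
from h import *
s,m,im=shot("wrist");_,b,B=shot("side")
np.save("pics/m5.npy",m,allow_pickle=True);cv2.imwrite("pics/w5.png",im)
print(s["position"],s["joint_velocities"].round(3)[:2],s["q"].round(2))
def crop(I,c,w,h,k): x,y=int(c[0]-w/2),int(c[1]-h/2);return cv2.resize(I[y:y+h,x:x+w],None,fx=k,fy=k,interpolation=2)
c=proj(m,[[560,-8,100]])[0];print(c)
cv2.imwrite("pics/mix5.png",np.hstack([crop(im,(310,130),260,240,2.),crop(B,proj(b,[[560,-8,100]])[0],140,240,2.)]))
```

```text
[554.98455694 -42.55528336 287.33370464] [-0.022  0.003] [-0.15  0.67  0.33  1.51 -0.24  1.01  0.09]
[316.55451628 142.25873445]
```

View pics/mix5.png

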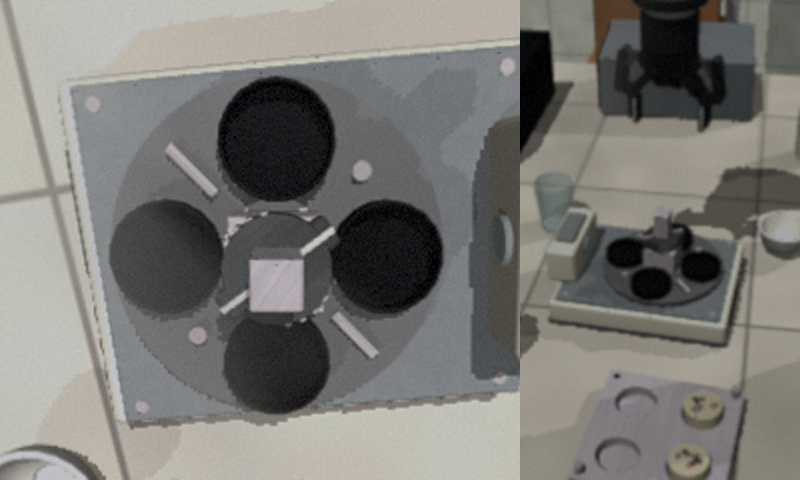

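Carousel seated on the flange. In the crop, the cups are at (276,137), (166,257), (277,363) and (386,257), the stem top is at (276,286), and the lug tips are at (222,309) and (333,233).

Run:
```python
from h import *
m=np.load("pics/m5.npy",allow_pickle=True).item()
f=lambda p:np.array(p)/2.+[179.75,9.75]
cups=np.array([on(m,f(p),76) for p in((276,137),(166,257),(277,363),(386,257))]);print(cups.round(1),cups.mean(0))
for i in(0,1):
    d=cups[i]-cups[i+2];print(np.linalg.norm(d),np.degrees(np.arctan2(d[1],d[0])))
print("stem",on(m,f((276,286)),154))
d=on(m,f((335,234)),116)-on(m,f((222,309)),116);print("lugs",np.degrees(np.arctan2(d[1],d[0])),np.linalg.norm(d))
togo([560.4,-7.7,250])
```

```text
[[570.3  50.7  76. ]
 [504.4   1.2  76. ]
 [552.8 -65.1  76. ]
 [618.1 -16.4  76. ]] [561.3925303   -7.38565915  76.        ]
117.13060304508997 81.44566111456113
115.01811750396904 171.19826031329205
stem [561.15459159  -8.45100695 154.        ]
lugs 24.831331806126613 62.76220785843271
tcp [555.1 -41.5 287.2] R [[0.152, 0.988, -0.0], [0.988, -0.152, 0.0], [0.0, -0.0, -1.0]] t 12.55
shift tool [34.2  0.1 37.2]
heading y -8.73
```

Request:
play_rows(moves=[[0, 0, -8.2, 0, 0, 0, 0], [0, 0, -8.2, 0, 0, 0, 0], [0, 0, -8.2, 0, 0, 0, 0], [0, 0, -8.2, 0, 0, 0, 0], [0, 0, -8.2, 0, 0, 0, 0]])

```text
time_s: 13.05
position: [555.2, -41.3, 287.3]
ee_rot: [-0.0, 0.48, 0.877, 0.0]
ft_force: [-0.2, -0.2, -0.4]
opening: 1.0
grasp_force: 0.0
```

Request:
play_rows(moves=[[0, 0, -8.2, 0, 0, 0, 0], [0, 0, -8.2, 0, 0, 0, 0], [0, 0, -8.2, 0, 0, 0, 0], [0, 0, -8.2, 0, 0, 0, 0], [0, 0, -8.2, 0, 0, 0, 0]])

```text
time_s: 13.55
position: [555.2, -41.3, 287.3]
ee_rot: [-0.0, 0.142, 0.99, 0.0]
ft_force: [-0.2, 0.1, 0.1]
opening: 0.999
grasp_force: 0.0
```

Request:
play_rows(moves=[[0, 0, -8.2, 0, 0, 0, 0], [0, 0, -8.2, 0, 0, 0, 0], [0, 0, -8.2, 0, 0, 0, 0], [0, 0, -8.2, 0, 0, 0, 0], [0, 0, -8.2, 0, 0, 0, 0]])

```text
time_s: 14.05
position: [555.2, -41.3, 287.3]
ee_rot: [-0.0, -0.213, 0.977, 0.0]
ft_force: [1.4, -0.0, 0.7]
opening: 0.998
grasp_force: 0.0
```

Request:
play_rows(moves=[[0, 0, 0, 0, 0, 0, 0], [0, 0, 0, 0, 0, 0, 0]])

```text
time_s: 14.25
position: [555.1, -41.7, 287.3]
ee_rot: [-0.0, -0.208, 0.978, 0.0]
ft_force: [1.2, 0.4, 0.1]
opening: 0.999
grasp_force: 0.0
```

Run:
```python
from h import *
print(arm.sense()["q"].round(2));togo([560.7,-7.7,200],114.8)
```

```text
[ 0.18  0.65 -0.31  1.5   0.22  1.02  1.8 ]
tcp [555.1 -41.7 287.3] R [[-0.913, -0.407, -0.0], [-0.407, 0.913, 0.0], [0.0, 0.0, -1.0]] t 14.25
shift tool [-19.   28.8  87.3]
heading y 114.01
turn tool z -0.79
```

Request:
play_rows(moves=[[0, 0, -0.8, -19, 29, 0, 0], [0, 0, 0, 0, 0, 40, 0], [0, 0, 0, 0, 0, 40, 0], [0, 0, 0, 0, 0, 0, 0], [0, 0, 0, 0, 0, 0, 0]])

```text
time_s: 14.75
position: [560.7, -7.6, 208.4]
ee_rot: [-0.0, -0.216, 0.976, -0.0]
ft_force: [-0.8, 0.9, 0.6]
opening: 1.0
grasp_force: 0.0
```

Request:
play_rows(moves=[[0, 0, 0, 0, 0, 0, 0], [0, 0, 0, 0, 0, 0, 0]])

```text
time_s: 14.95
position: [561.0, -7.9, 209.1]
ee_rot: [0.001, -0.216, 0.976, -0.0]
ft_force: [0.2, -0.0, 0.1]
opening: 1.0
grasp_force: 0.0
```

Run:
```python
from h import *
togo([560.7,-7.7,124],114.8)
```

```text
tcp [561.   -7.9 209.1] R [[-0.906, -0.422, 0.002], [-0.422, 0.906, -0.0], [-0.002, -0.001, -1.0]] t 14.95
shift tool [ 0.4  0.4 85.1]
heading y 114.99
turn tool z 0.19
```

Request:
play_rows(moves=[[0, 0, 0, 0.2, 0.2, 25, 0], [0, 0, 0, 0, 0, 25, 0], [0, 0, 0, 0, 0, 20, 0], [0, 0, 0, 0, 0, 8, 0], [0, 0, 0, 0, 0, 6, 0]])

```text
time_s: 15.45
position: [560.6, -7.7, 123.8]
ee_rot: [0.0, -0.217, 0.976, -0.0]
ft_force: [-0.1, 0.4, 0.2]
opening: 0.998
grasp_force: 0.0
```

Request:
play_rows(moves=[[0, 0, 0, 0, 0, 0, 90], [0, 0, 0, 0, 0, 0, 90], [0, 0, 0, 0, 0, 0, 90], [0, 0, 0, 0, 0, 0, 90], [0, 0, 0, 0, 0, 0, 90]], newtons=40)

```text
time_s: 15.95
position: [560.3, -7.7, 123.7]
ee_rot: [0.0, -0.217, 0.976, -0.0]
ft_force: [0.5, 0.2, -0.0]
opening: 0.644
grasp_force: 0.0
```

Request:
play_rows(moves=[[0, 0, 0, 0, 0, 0, 140], [0, 0, 0, 0, 0, 0, 140], [0, 0, 0, 0, 0, 0, 140], [0, 0, 0, 0, 0, 0, 140]])

```text
time_s: 16.35
position: [560.4, -7.9, 124.0]
ee_rot: [0.0, -0.217, 0.976, -0.0]
ft_force: [-2.6, -0.4, 11.9]
opening: 0.589
grasp_force: 39.4
```

Request:
play_rows(moves=[[0, 0, 5, 0, 0, 0, 140], [0, 0, 5, 0, 0, 0, 140], [0, 0, 5, 0, 0, 0, 140], [0, 0, 5, 0, 0, 0, 140], [0, 0, 5, 0, 0, 0, 140]])

```text
time_s: 16.85
position: [560.4, -8.1, 124.0]
ee_rot: [0.0, 0.002, 1.0, -0.0]
ft_force: [-1.2, -2.7, 9.0]
opening: 0.592
grasp_force: 39.9
```

Request:
play_rows(moves=[[0, 0, 5, 0, 0, 0, 140], [0, 0, 5, 0, 0, 0, 140], [0, 0, 5, 0, 0, 0, 140], [0, 0, 5, 0, 0, 0, 140], [0, 0, 5, 0, 0, 0, 140]])

```text
time_s: 17.35
position: [560.4, -8.3, 124.0]
ee_rot: [0.0, 0.218, 0.976, -0.0]
ft_force: [-3.0, -4.0, 10.3]
opening: 0.591
grasp_force: 39.9
```

Request:
play_rows(moves=[[0, 0, 5, 0, 0, 0, 140], [0, 0, 5, 0, 0, 0, 140], [0, 0, 5, 0, 0, 0, 140], [0, 0, 5, 0, 0, 0, 140], [0, 0, 5, 0, 0, 0, 140]])

```text
time_s: 17.85
position: [560.2, -8.5, 124.0]
ee_rot: [0.0, 0.424, 0.906, -0.0]
ft_force: [-2.6, -5.4, 9.6]
opening: 0.587
grasp_force: 39.9
```

Run:
```python
from h import *
s=arm.sense();print(s["moment"],s["ft_force"],s["opening"]);togo([560.7,-7.7,124],36.3)
```

```text
[-1.09054253  0.78150537  0.04420046] [-2.55818315 -5.38452318  9.6217598 ] 0.5868971828191696
tcp [560.2  -8.5 124. ] R [[-0.64, 0.768, 0.0], [0.768, 0.64, -0.001], [-0.001, -0.0, -1.0]] t 17.85
shift tool [0.3 0.9 0. ]
heading y 39.81
turn tool z 3.51
```

Request:
play_rows(moves=[[0, 0, 2, 0, 0, 0, 140], [0, 0, 1.5, 0, 0, 0, 140], [0, 0, 1, 0, 0, 0, 140], [0, 0, 0, 0, 0, 0, 140]])

```text
time_s: 18.25
position: [560.2, -8.5, 124.0]
ee_rot: [0.0, 0.458, 0.889, -0.0]
ft_force: [-2.9, -5.6, 9.7]
opening: 0.596
grasp_force: 40.0
```

Run:
```python
from h import *
s=arm.sense();print(s["moment"],s["ft_force"],s["opening"]);togo([560.7,-7.7,124],36.3)
```

```text
[-1.10784896  0.74292371 -0.02331321] [-2.91996774 -5.56771079  9.73275894] 0.5959140770770551
tcp [560.2  -8.5 124. ] R [[-0.58, 0.814, 0.0], [0.814, 0.58, -0.001], [-0.001, -0.0, -1.0]] t 18.25
shift tool [ 0.4  0.9 -0. ]
heading y 35.46
turn tool z -0.84
```

Request:
play_rows(moves=[[0, 0, 1.5, 0, 0, 0, 140], [0, 0, 0, 0, 0, 0, 140]])

```text
time_s: 18.45
position: [560.2, -8.5, 124.0]
ee_rot: [0.0, 0.47, 0.883, -0.0]
ft_force: [-3.4, -4.3, 10.4]
opening: 0.593
grasp_force: 40.0
```

Run:
```python
from h import *
s=arm.sense();print(s["moment"],s["ft_force"],s["opening"]);togo([560.7,-7.7,124],36.3)
```

```text
[-1.08536412  0.76457004 -0.03246158] [-3.38615455 -4.33413245 10.35056629] 0.5934543001308096
tcp [560.2  -8.5 124. ] R [[-0.559, 0.829, 0.0], [0.829, 0.559, -0.001], [-0.001, -0.0, -1.0]] t 18.45
shift tool [0.4 0.9 0. ]
heading y 33.96
turn tool z -2.34
```

Request:
play_rows(moves=[[0, 0, 1.5, 0, 0, 0, 140], [0, 0, 0, 0, 0, 0, 140]])

```text
time_s: 18.65
position: [560.3, -8.4, 124.0]
ee_rot: [0.0, 0.481, 0.877, -0.0]
ft_force: [-2.3, -4.1, 10.4]
opening: 0.587
grasp_force: 40.0
```

Run:
```python
from h import *
s=arm.sense();print(s["moment"],s["ft_force"],s["opening"]);togo([560.7,-7.7,124],36.3)
```

```text
[-0.93177065  0.60054453  0.12504427] [-2.31738115 -4.09824049 10.42152553] 0.586845523684793
tcp [560.3  -8.4 124. ] R [[-0.537, 0.844, 0.0], [0.844, 0.537, -0.001], [-0.001, -0.0, -1.0]] t 18.65
shift tool [0.4 0.7 0. ]
heading y 32.48
turn tool z -3.82
```

Request:
play_rows(moves=[[0, 0, 1.5, 0, 0, 0, 140], [0, 0, 0, 0, 0, 0, 140]])

```text
time_s: 18.85
position: [560.3, -8.2, 124.0]
ee_rot: [0.0, 0.493, 0.87, -0.0]
ft_force: [-2.6, -2.9, 9.7]
opening: 0.591
grasp_force: 40.0
```

Run:
```python
from h import *
s=arm.sense();print(s["moment"])
```

```text
[-0.7058754   0.57568834  0.20838436]
```

Request:
play_rows(moves=[[0, 0, 0, 0, 0, 0, 0], [0, 0, 0, 0, 0, 0, 0], [0, 0, 0, 0, 0, 0, 0], [0, 0, 0, 0, 0, 0, 0], [0, 0, 0, 0, 0, 0, 0]])

```text
time_s: 19.35
position: [560.2, -7.7, 123.4]
ee_rot: [-0.0, 0.492, 0.871, -0.0]
ft_force: [-0.5, 0.6, -0.6]
opening: 0.997
grasp_force: 0.0
```

Request:
play_rows(moves=[[0, 0, 0, 0, 0, -40, 0], [0, 0, 0, 0, 0, -40, 0], [0, 0, 0, 0, 0, -40, 0], [0, 0, 0, 0, 0, -40, 0], [0, 0, 0, -30, 0, 0, 0]])

```text
time_s: 19.85
position: [576.6, -30.9, 288.5]
ee_rot: [0.003, 0.49, 0.872, 0.002]
ft_force: [1.2, 0.3, -1.6]
opening: 0.999
grasp_force: 0.0
```

Request:
play_rows(moves=[[0, 0, 0, 0, 0, 0, 0], [0, 0, 0, 0, 0, 0, 0], [0, 0, 0, 0, 0, 0, 0]])

```text
time_s: 20.15
position: [575.4, -32.9, 283.1]
ee_rot: [-0.0, 0.492, 0.871, -0.0]
ft_force: [0.1, 0.3, 0.4]
opening: 1.001
grasp_force: 0.0
```

Run:
```python
from h import *
s,m,im=shot("wrist","w6");np.save("pics/m6.npy",m,allow_pickle=True)
print(s["position"],s["q"].round(2))
c=proj(m,[[560,-8,80]])[0].astype(int);print(c)
cv2.imwrite("pics/w6c.png",cv2.resize(im[max(0,c[1]-120):c[1]+120,c[0]-120:c[0]+120],None,fx=2.4,fy=2.4,interpolation=2))
```

```text
[575.42318341 -32.88332065 283.11853176] [-0.1   0.69  0.21  1.44 -0.16  1.03  0.69]
[316 144]
```

View pics/w6c.png

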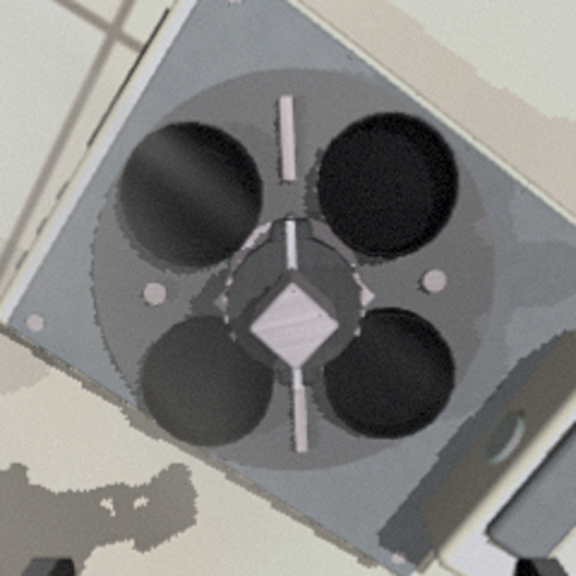

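The lugs, at (291,222) and (298,388), now point along the bars from (287,97) to (302,450), so the collar is locked. Next I'll compute the angles and cup centres.

Run:
```python
from h import *
m=np.load("pics/m6.npy",allow_pickle=True).item()
f=lambda p:np.array(p)/2.4+[195.7,23.7]
A=lambda p,q,z:(lambda d:np.degrees(np.arctan2(d[1],d[0])))(on(m,f(p),z)-on(m,f(q),z))
print("bars",A((286.5,97),(302,450),63),"lugs",A((291,222),(298,388),116))
cups=np.array([on(m,f(p),76) for p in((388,184),(190,194),(206,380),(389,373))]);print(cups.round(1),cups.mean(0))
for i in(0,1):
    d=cups[i]-cups[i+2];print(np.linalg.norm(d),np.degrees(np.arctan2(d[1],d[0])))
print("stem",on(m,f((293,326)),154))
togo([440,290,300])
```

```text
bars 123.63176098060603 lugs 123.50760837687451
[[572.1  50.2  76. ]
 [503.6   4.2  76. ]
 [548.5 -62.7  76. ]
 [617.1 -17.5  76. ]] [560.31890776  -6.45953014  76.        ]
115.35435745762985 78.19044736599812
115.48464055901032 169.13402482917738
stem [561.01894978  -7.54407663 154.        ]
tcp [575.4 -32.8 283.2] R [[-0.516, 0.856, -0.001], [0.856, 0.516, 0.0], [0.001, -0.0, -1.0]] t 20.2
shift tool [346.4  50.7 -16.7]
heading y 31.08
```

Request:
play_rows(moves=[[0, 0, 0, 42, 9, -2, 0], [0, 0, 0, 42, 9, -2, 0], [0, 0, 0, 42, 9, -2, 0], [0, 0, 0, 42, 9, -2, 0], [0, 0, 0, 42, 9, -2, 0]])

```text
time_s: 20.7
position: [504.8, 171.7, 293.5]
ee_rot: [-0.0, 0.492, 0.871, -0.0]
ft_force: [0.6, 1.1, -0.0]
opening: 0.998
grasp_force: 0.0
```

Request:
play_rows(moves=[[0, 0, 0, 42, 9, -2, 0], [0, 0, 0, 42, 9, -2, 0], [0, 0, 7.3, 0, 0, 0, 0], [0, 0, 7.3, 0, 0, 0, 0], [0, 0, 7.3, 0, 0, 0, 0]])

```text
time_s: 21.2
position: [477.5, 251.6, 297.3]
ee_rot: [-0.0, 0.65, 0.76, -0.0]
ft_force: [0.2, -0.4, 0.6]
opening: 0.997
grasp_force: 0.0
```

Request:
play_rows(moves=[[0, 0, 7.3, 0, 0, 0, 0], [0, 0, 7.3, 0, 0, 0, 0], [0, 0, 0, 0, 0, 0, 0], [0, 0, 0, 0, 0, 0, 0], [0, 0, 0, 0, 0, 0, 0]])

```text
time_s: 21.7
position: [477.9, 251.1, 297.4]
ee_rot: [-0.0, 0.739, 0.674, -0.0]
ft_force: [-0.8, 0.2, 0.7]
opening: 0.997
grasp_force: 0.0
```

Run:
```python
from h import *
s,m,im=shot("wrist","w7");np.save("pics/m7.npy",m,allow_pickle=True)
print(s["position"],s["q"].round(2))
hsv=cv2.cvtColor(im,40)
for z,p in((46,[477,249,46]),(46,[485,334,46])): print(proj(m,[p]),hsv[tuple(proj(m,[p])[0].astype(int)[::-1])])
togo([477,249,100],-5.5)
cv2.imwrite("pics/w7c.png",cv2.resize(im[0:270,120:520],None,fx=2,fy=2,interpolation=2))
```

```text
[477.9223105  251.05843332 297.40198897] [-0.78  0.65  0.45  1.56 -0.32  1.01 -0.33]
[[316.51213536 164.92511996]] [ 30  13 102]
[[316.56882191  90.31598259]] [ 20  40 160]
tcp [478.  251.  297.4] R [[0.093, 0.996, -0.0], [0.996, -0.093, 0.0], [0.0, -0.0, -1.0]] t 21.75
shift tool [ -2.1  -0.8 197.4]
heading y -5.32
turn tool z 0.18
```

View pics/w7c.png

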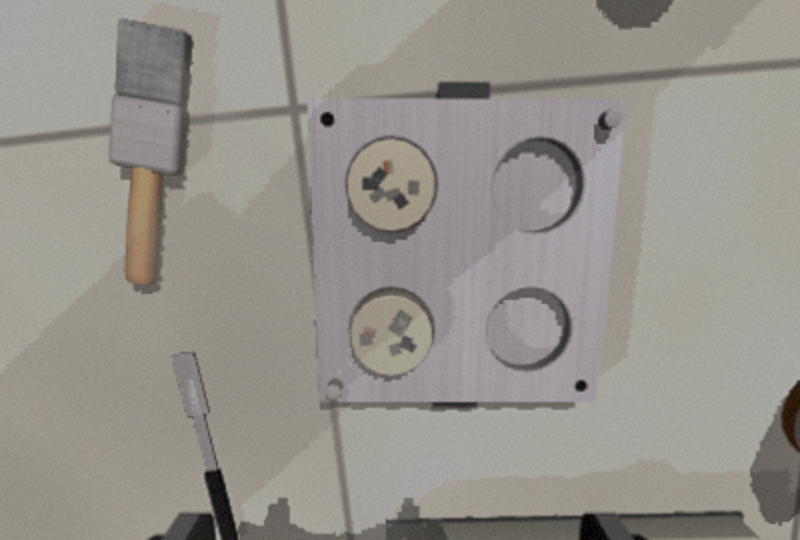

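Two blocks only. In the crop their tops are centred at (392,183) and (391,332). The other two cavities are empty, and a dowel stands at (335,388).

Run:
```python
from h import *
m=np.load("pics/m7.npy",allow_pickle=True).item();im=cv2.imread("pics/w7.png")
h=cv2.cvtColor(im,40)
for c in((392,183),(391,332)):
    c=np.array(c)/2+[119.75,-.25];mk=np.zeros(h.shape[:2],np.uint8);cv2.circle(mk,tuple(c.astype(int)),28,255,-1)
    t=(((h[...,1]>35)&(h[...,2]>120)&(h[...,0]<40))*255).astype(np.uint8)&mk
    k=cv2.convexHull(max(cv2.findContours(t,0,1)[0],key=cv2.contourArea)).astype(np.float32)
    P=np.array([on(m,p[0],46)[:2] for p in k],np.float32)
    print(on(m,c,46).round(1),cv2.fitEllipse(P),cv2.minEnclosingCircle(P))
```

```text
[484.  333.1  46. ] ((483.07086181640625, 332.0738830566406), (48.42107391357422, 48.69490432739258), 73.72250366210938) ((482.93511962890625, 332.056396484375), 24.577028274536133)
[475.4 248.1  46. ] ((471.134765625, 252.82583618164062), (31.761205673217773, 47.76495361328125), 118.88232421875) ((474.77740478515625, 247.127197265625), 24.252758026123047)
```

Request:
play_rows(moves=[[0, 0, 0.2, -3.5, -2.6, 45, 0], [0, 0, 0, 0, 0, 45, 0], [0, 0, 0, 0, 0, 45, 0], [0, 0, 0, 0, 0, 40, 0], [0, 0, 0, 0, 0, 20, 0]])

```text
time_s: 22.25
position: [474.1, 247.3, 99.6]
ee_rot: [-0.001, 0.741, 0.672, -0.001]
ft_force: [0.1, 0.3, 1.2]
opening: 1.0
grasp_force: 0.0
```

Request:
play_rows(moves=[[0, 0, 0, 0, 0, 0, 0], [0, 0, 0, 0, 0, 0, 0], [0, 0, 0, 0, 0, 0, 0]])

```text
time_s: 22.55
position: [475.7, 248.0, 103.8]
ee_rot: [0.0, 0.741, 0.672, 0.001]
ft_force: [0.3, 0.7, 1.2]
opening: 0.999
grasp_force: 0.0
```

Run:
```python
from h import *
togo([475.1,247.8,56],-5.6)
```

```text
tcp [475.7 248.  103.8] R [[0.098, 0.995, 0.002], [0.995, -0.098, 0.001], [0.001, 0.002, -1.0]] t 22.55
shift tool [-0.3 -0.6 47.8]
heading y -5.62
turn tool z -0.02
```

Request:
play_rows(moves=[[0, 0, 0, 0, -0.5, 20, 0], [0, 0, 0, 0, 0, 16, 0], [0, 0, 0, 0, 0, 8, 0], [0, 0, 0, 0, 0, 4, 0], [0, 0, 0, 0, 0, 0, 0]])

```text
time_s: 23.05
position: [474.8, 247.8, 54.8]
ee_rot: [0.0, 0.741, 0.671, 0.0]
ft_force: [0.0, -0.2, 0.1]
opening: 0.999
grasp_force: 0.0
```

Request:
play_rows(moves=[[0, 0, 0, 0, 0, 0, 80], [0, 0, 0, 0, 0, 0, 80], [0, 0, 0, 0, 0, 0, 80], [0, 0, 0, 0, 0, 0, 160], [0, 0, 0, 0, 0, 0, 160]], newtons=60)

```text
time_s: 23.55
position: [474.7, 247.8, 55.1]
ee_rot: [-0.0, 0.741, 0.671, 0.0]
ft_force: [-2.4, -0.4, 14.6]
opening: 0.558
grasp_force: 59.6
```

Request:
play_rows(moves=[[0, 0, 0, 0, 0, 0, 160], [0, 0, 0, 0, 0, 0, 160], [0, 0, 0, 0, 0, 0, 160]])

```text
time_s: 23.85
position: [474.7, 247.8, 55.1]
ee_rot: [0.0, 0.741, 0.671, 0.0]
ft_force: [-2.7, -0.4, 14.7]
opening: 0.56
grasp_force: 59.6
```

Run:
```python
from h import *
togo([475.1,247.8,56],-5.6)
```

```text
tcp [474.7 247.8  55.1] R [[0.099, 0.995, 0.0], [0.995, -0.099, 0.0], [0.0, 0.0, -1.0]] t 23.85
shift tool [ 0.   0.4 -0.9]
heading y -5.66
turn tool z -0.06
```

Request:
play_rows(moves=[[0, 0, 0, 0, 0, -8, 160], [0, 0, 0, 0, 0, -20, 160], [0, 0, 0, 0, 0, -40, 160], [0, 0, 0, 0, 0, -40, 160], [0, 0, 0, 0, 0, -40, 160]])

```text
time_s: 24.35
position: [474.3, 247.6, 204.4]
ee_rot: [0.0, 0.741, 0.671, -0.0]
ft_force: [0.6, 1.2, -1.6]
opening: 0.563
grasp_force: 62.1
```

Request:
play_rows(moves=[[0, 0, 2.8, -20, 9, 0, 160], [0, 0, 2.8, -35, 15, 0, 160], [0, 0, 0, -35, 15, 0, 160], [0, 0, 0, -35, 15, 0, 160], [0, 0, 0, -35, 15, 0, 160]])

```text
time_s: 24.85
position: [515.0, 76.9, 202.9]
ee_rot: [0.0, 0.773, 0.634, 0.0]
ft_force: [0.8, 0.4, -0.3]
opening: 0.559
grasp_force: 62.2
```

Request:
play_rows(moves=[[0, 0, 0, 0, 0, 0, 160], [0, 0, 0, 0, 0, 0, 160], [0, 0, 0, 0, 0, 0, 160]])

```text
time_s: 25.15
position: [514.7, 79.4, 202.6]
ee_rot: [-0.0, 0.773, 0.635, 0.0]
ft_force: [0.7, -0.3, -1.2]
opening: 0.555
grasp_force: 62.2
```

Run:
```python
from h import *
togo([571.9,49.6,150],-11.3)
s,m,im=shot("wrist","w8");np.save("pics/m8.npy",m,allow_pickle=True)
print(proj(m,[[571.9,49.6,76],[560.5,-7.3,154],[503.6,4.1,76],[617.4,-18.7,76]]).round(0))
```

```text
tcp [514.7  79.4 202.6] R [[0.194, 0.981, -0.0], [0.981, -0.194, 0.0], [0.0, -0.0, -1.0]] t 25.15
shift tool [-18.1  61.9  52.5]
heading y -11.2
turn tool z 0.1
[[390. 217.]
 [408. 340.]
 [321. 276.]
 [449. 276.]]
```

View pics/w8.png

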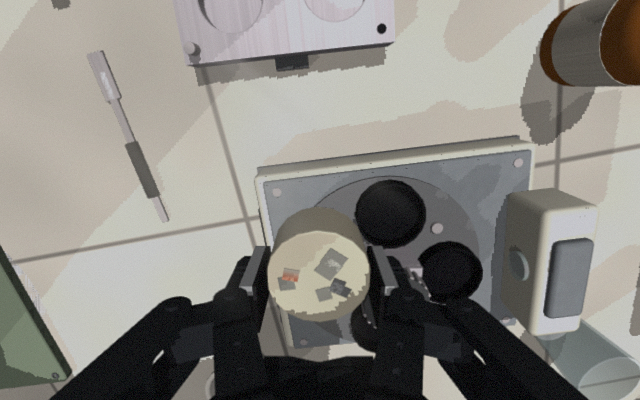

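The block is held level, with its top at (318,277). Cup N is visible at about (390,214), close to the predicted (390,217).

Run:
```python
from h import *
m=np.load("pics/m8.npy",allow_pickle=True).item();im=cv2.imread("pics/w8.png")
g=cv2.cvtColor(im,6);t=np.zeros_like(g);t[170:255,345:432]=(g[170:255,345:432]<60)*255
n,l,st,ce=cv2.connectedComponentsWithStats(t);i=l[214,390];print(st[i])
k=cv2.convexHull(max(cv2.findContours((l==i).astype(np.uint8),0,1)[0],key=cv2.contourArea))
P=np.array([on(m,p[0].astype(float),76)[:2] for p in k],np.float32);print(cv2.fitEllipse(P),cv2.minEnclosingCircle(P))
print(P[P[:,0].argmin()],P[P[:,0].argmax()],P[P[:,1].argmin()],P[P[:,1].argmax()])
```

```text
[ 355  180   71   69 3821]
((571.8751831054688, 50.735687255859375), (58.87308883666992, 63.33830642700195), 16.705303192138672) ((571.9851684570312, 51.05024337768555), 31.6220703125)
[542.44257  53.13136] [601.6677    52.412148] [571.6297    19.430277] [566.8134   82.24643]
```

Request:
play_rows(moves=[[0, 0, 0, -6, 20, 0, 160], [0, 0, 0, -7, 22, 0, 160], [0, 0, 0, -5, 20, 15, 160], [0, 0, 0, 0, 0, 25, 160], [0, 0, 0, 0, 0, 15, 160]])

```text
time_s: 25.7
position: [571.9, 49.5, 145.8]
ee_rot: [-0.0, 0.773, 0.635, -0.001]
ft_force: [-0.1, -0.1, -0.6]
opening: 0.557
grasp_force: 62.3
```

Request:
play_rows(moves=[[0, 0, 0, 0, 0, 0, 160], [0, 0, 0, 0, 0, 0, 160], [0, 0, 0, 0, 0, 0, 160]])

```text
time_s: 26.0
position: [572.6, 49.0, 148.5]
ee_rot: [0.0, 0.773, 0.635, 0.001]
ft_force: [0.1, -0.5, -0.9]
opening: 0.558
grasp_force: 62.3
```

Run:
```python
from h import *
togo([571.9,49.4,103],-11.3)
```

```text
tcp [572.6  49.  148.5] R [[0.195, 0.981, 0.001], [0.981, -0.195, 0.0], [0.0, 0.001, -1.0]] t 26.0
shift tool [ 0.2 -0.8 45.4]
heading y -11.22
turn tool z 0.08
```

Request:
play_rows(moves=[[0, 0, 0, 0.2, -0.7, 14, 160], [0, 0, 0, 0, 0, 10, 160], [0, 0, 0, 0, 0, 3, 160], [0, 0, 0, 0, 0, 3, 160], [0, 0, 0, 0, 0, 0, 160]])

```text
time_s: 26.5
position: [571.6, 49.0, 117.5]
ee_rot: [0.0, 0.773, 0.634, -0.0]
ft_force: [0.2, 0.5, -0.6]
opening: 0.559
grasp_force: 62.3
```

Request:
play_rows(moves=[[0, 0, 0, 0, 0, 3, 160], [0, 0, 0, 0, 0, 3, 160], [0, 0, 0, 0, 0, 0, 160]])

```text
time_s: 26.8
position: [571.7, 49.7, 111.7]
ee_rot: [-0.0, 0.773, 0.635, 0.0]
ft_force: [0.5, 3.5, 0.5]
opening: 0.558
grasp_force: 63.8
```

Request:
play_rows(moves=[[0, 0, 0, 0.8, 0, 2, 160], [0, 0, 0, 0, 0, 3, 160], [0, 0, 0, 0, 0, 2, 160], [0, 0, 0, 0, 0, 0, 160]])

```text
time_s: 27.2
position: [571.7, 49.7, 104.1]
ee_rot: [-0.0, 0.773, 0.634, -0.0]
ft_force: [-0.1, 1.8, -2.6]
opening: 0.558
grasp_force: 63.7
```

Request:
play_rows(moves=[[0, 0, 0, 0, 0, 1, 160], [0, 0, 0, 0, 0, 0, 160]])

```text
time_s: 27.4
position: [571.7, 49.7, 103.4]
ee_rot: [0.0, 0.773, 0.634, -0.0]
ft_force: [0.7, 2.3, -0.7]
opening: 0.56
grasp_force: 63.8
```

Request:
play_rows(moves=[[0, 0, 0, 0, 0, 0.5, 160], [0, 0, 0, 0, 0, 0, 60], [0, 0, 0, 0, 0, 0, 60], [0, 0, 0, 0, 0, 0, 60], [0, 0, 0, 0, 0, 0, 60]])

```text
time_s: 27.9
position: [571.7, 49.6, 102.9]
ee_rot: [0.0, 0.773, 0.634, -0.0]
ft_force: [0.1, 0.1, 0.0]
opening: 0.767
grasp_force: 0.0
```

Request:
play_rows(moves=[[0, 0, 0, 0, 0, -20, 60], [0, 0, 0, 0, 0, -40, 0], [0, 0, 0, 0, 0, -40, 0], [0, 0, 0, 0, 0, -40, 0], [0, 0, -5.6, 0, 0, -30, 0]])

```text
time_s: 28.4
position: [571.8, 49.7, 275.3]
ee_rot: [0.001, 0.741, 0.671, 0.0]
ft_force: [-0.5, -0.3, -0.4]
opening: 1.001
grasp_force: 0.0
```

Request:
play_rows(moves=[[0, 0, 0, 0, 0, 0, 0], [0, 0, 0, 0, 0, 0, 0]])

```text
time_s: 28.6
position: [571.7, 49.8, 273.0]
ee_rot: [0.0, 0.741, 0.671, 0.0]
ft_force: [0.5, 0.3, -0.5]
opening: 1.0
grasp_force: 0.0
```

Run:
```python
from h import *
togo([483.4,332.5,150],-5.6)
s,m,im=shot("wrist","w9");np.save("pics/m9.npy",m,allow_pickle=True)
c=proj(m,[[571.9,49.4,98]])[0];print(c)
h=cv2.cvtColor(im,40);mk=np.zeros(h.shape[:2],np.uint8);cv2.circle(mk,tuple(c.astype(int)),45,255,-1)
t=(((h[...,1]>35)&(h[...,2]>110)&(h[...,0]<40))*255).astype(np.uint8)&mk
k=cv2.convexHull(max(cv2.findContours(t,0,1)[0],key=cv2.contourArea)).astype(np.float32)
P=np.array([on(m,p[0],98)[:2] for p in k],np.float32);print(cv2.fitEllipse(P),cv2.minEnclosingCircle(P))
```

```text
tcp [571.7  49.8 273. ] R [[0.099, 0.995, 0.0], [0.995, -0.099, 0.0], [0.0, 0.0, -1.0]] t 28.6
shift tool [ 272.5 -116.   123. ]
heading y -5.7
turn tool z -0.1
[317.04997483 180.5885884 ]
((573.0344848632812, 33.64190673828125), (16.43890953063965, 37.61090850830078), 88.80888366699219) ((572.8516845703125, 35.04210662841797), 19.251026153564453)
```

Request:
play_rows(moves=[[0, 0, 0, 39, -17, 0, 0], [0, 0, 0, 39, -17, 0, 0], [0, 0, 0, 39, -17, 0, 0], [0, 0, 0, 39, -17, 0, 0], [0, 0, 0, 39, -16, 0, 0]])

```text
time_s: 29.15
position: [506.2, 253.6, 271.8]
ee_rot: [-0.0, 0.741, 0.671, -0.001]
ft_force: [0.4, -0.1, 0.2]
opening: 1.004
grasp_force: 0.0
```

Request:
play_rows(moves=[[0, 0, 0, 39, -16, 30, 0], [0, 0, 0, 38, -16, 40, 0], [0, 0, 0, 0, 0, 40, 0], [0, 0, 0, 0, 0, 40, 0], [0, 0, 0, 0, 0, 20, 0]])

```text
time_s: 29.65
position: [483.5, 324.5, 104.9]
ee_rot: [-0.0, 0.741, 0.671, -0.003]
ft_force: [1.4, 0.3, 1.8]
opening: 0.999
grasp_force: 0.0
```

Request:
play_rows(moves=[[0, 0, 0, 0, 0, 0, 0], [0, 0, 0, 0, 0, 0, 0], [0, 0, 0, 0, 0, 0, 0]])

```text
time_s: 29.95
position: [485.5, 325.5, 110.2]
ee_rot: [0.0, 0.741, 0.671, 0.001]
ft_force: [0.4, -0.7, 0.7]
opening: 1.001
grasp_force: 0.0
```

Run:
```python
from h import *
togo([483.4,332.5,55],-5.6)
im=cv2.imread("pics/w9.png");cv2.imwrite("pics/w9c.png",im[60:300,180:460])
```

```text
tcp [485.5 325.5 110.2] R [[0.099, 0.995, 0.001], [0.995, -0.099, 0.001], [0.001, 0.001, -1.0]] t 29.95
shift tool [ 6.7 -2.8 55.2]
heading y -5.68
turn tool z -0.08
```

View pics/w9c.png

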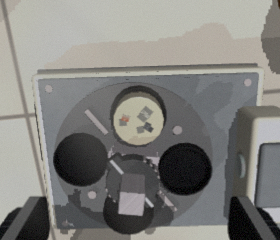

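The first block sits flat in cup N, with its top at about (318,180) against a predicted (317,181).

Request:
play_rows(moves=[[0, 0, 0, 6.7, -2.8, 10, 0], [0, 0, 0, 0, 0, 20, 0], [0, 0, 0, 0, 0, 15, 0], [0, 0, 0, 0, 0, 8, 0], [0, 0, 0, 0, 0, 2, 0]])

```text
time_s: 30.45
position: [482.7, 332.2, 53.3]
ee_rot: [-0.0, 0.741, 0.671, -0.001]
ft_force: [0.8, -0.3, 1.2]
opening: 1.0
grasp_force: 0.0
```

Request:
play_rows(moves=[[0, 0, 0, 0, 0, 0, 80], [0, 0, 0, 0, 0, 0, 80], [0, 0, 0, 0, 0, 0, 80], [0, 0, 0, 0, 0, 0, 160], [0, 0, 0, 0, 0, 0, 160]])

```text
time_s: 30.95
position: [483.1, 332.4, 55.0]
ee_rot: [-0.0, 0.741, 0.671, 0.0]
ft_force: [-3.5, -1.4, 13.2]
opening: 0.557
grasp_force: 59.8
```

Request:
play_rows(moves=[[0, 0, 0, 0, 0, 0, 160], [0, 0, 0, 0, 0, 0, 160], [0, 0, 0, 0, 0, 0, 160]])

```text
time_s: 31.25
position: [483.1, 332.5, 55.0]
ee_rot: [-0.0, 0.741, 0.671, 0.0]
ft_force: [-2.7, -1.4, 14.2]
opening: 0.559
grasp_force: 59.8
```

Run:
```python
from h import *
togo([483.4,332.5,205],-11.3)
```

```text
tcp [483.1 332.5  55. ] R [[0.099, 0.995, 0.001], [0.995, -0.099, 0.001], [0.001, 0.0, -1.0]] t 31.25
shift tool [ 1.0e-01  3.0e-01 -1.5e+02]
heading y -5.66
turn tool z 5.64
```

Request:
play_rows(moves=[[0, 0, 0, 0, 0, -8, 160], [0, 0, 0, 0, 0, -25, 160], [0, 0, 0, 0, 0, -44, 160], [0, 0, 0, 0, 0, -44, 160], [0, 0, 0, 0, 0, -44, 160]])

```text
time_s: 31.75
position: [482.7, 332.1, 221.4]
ee_rot: [0.0, 0.741, 0.671, 0.0]
ft_force: [0.2, -0.3, -0.1]
opening: 0.56
grasp_force: 62.0
```

Request:
play_rows(moves=[[0, 0, 0, -20, 5, 0, 160], [0, 0, 0, -38, 10, 0, 160], [0, 0, 0, -40, 11, 0, 160], [0, 0, 0, -40, 11, 0, 160], [0, 0, 0, -40, 11, 0, 160]])

```text
time_s: 32.25
position: [513.2, 148.9, 219.7]
ee_rot: [0.0, 0.741, 0.671, 0.0]
ft_force: [0.9, 0.6, -0.6]
opening: 0.56
grasp_force: 62.1
```

Request:
play_rows(moves=[[0, 0, 0, -40, 11, 0, 160], [0, 0, 0, -40, 11, 0, 160], [0, 0, 0, -40, 11, 0, 160], [0, 0, 0, -40, 11, 0, 160], [0, 0, 0, -30, 8, 0, 160]])

```text
time_s: 32.75
position: [546.2, -46.6, 219.7]
ee_rot: [0.0, 0.742, 0.671, -0.0]
ft_force: [1.2, 0.9, 0.2]
opening: 0.559
grasp_force: 62.1
```

Request:
play_rows(moves=[[0, 0, 2.8, -20, 5, 0, 160], [0, 0, 2.8, 0, 0, 0, 160], [0, 0, 0, 0, 0, 0, 160], [0, 0, 0, 0, 0, 0, 160], [0, 0, 0, 0, 0, 0, 160]])

```text
time_s: 33.25
position: [549.2, -63.6, 219.3]
ee_rot: [-0.0, 0.772, 0.635, 0.0]
ft_force: [0.6, -0.3, -1.5]
opening: 0.556
grasp_force: 62.1
```

Run:
```python
from h import *
togo([549.1,-64,150],-11.3)
```

```text
tcp [549.2 -63.6 219.3] R [[0.193, 0.981, 0.0], [0.981, -0.193, 0.0], [0.0, 0.0, -1.0]] t 33.25
shift tool [-0.5 -0.  69.3]
heading y -11.14
turn tool z 0.16
```

Request:
play_rows(moves=[[0, 0, 0, -0.4, 0, 30, 160], [0, 0, 0, 0, 0, 30, 160], [0, 0, 0, 0, 0, 20, 160], [0, 0, 0, 0, 0, 0, 160], [0, 0, 0, 0, 0, 0, 160]])

```text
time_s: 33.75
position: [549.3, -64.4, 139.8]
ee_rot: [0.0, 0.773, 0.635, -0.0]
ft_force: [-0.2, 0.1, -0.7]
opening: 0.559
grasp_force: 62.2
```

Request:
play_rows(moves=[[0, 0, 0, 0, 0, 0, 160], [0, 0, 0, 0, 0, 0, 160]])

```text
time_s: 33.95
position: [549.5, -64.5, 140.2]
ee_rot: [0.001, 0.773, 0.634, 0.001]
ft_force: [-0.3, 0.6, -2.1]
opening: 0.558
grasp_force: 62.2
```

Run:
```python
from h import *
togo([549.1,-64,103],-11.3)
```

```text
tcp [549.5 -64.5 140.2] R [[0.195, 0.981, 0.001], [0.981, -0.195, -0.0], [0.0, 0.001, -1.0]] t 33.95
shift tool [ 0.4 -0.6 37.2]
heading y -11.24
turn tool z 0.06
```

Request:
play_rows(moves=[[0, 0, 0, 0.4, -0.4, 12, 160], [0, 0, 0, 0, 0, 6, 160], [0, 0, 0, 0, 0, 3, 160], [0, 0, 0, 0, 0, 3, 160], [0, 0, 0, 0, 0, 0, 160]])

```text
time_s: 34.45
position: [548.7, -64.1, 114.8]
ee_rot: [-0.0, 0.773, 0.634, -0.0]
ft_force: [-0.0, 0.5, -0.1]
opening: 0.561
grasp_force: 62.2
```

Request:
play_rows(moves=[[0, 0, 0, 0, 0, 3, 160], [0, 0, 0, 0, 0, 2, 160], [0, 0, 0, 0, 0, 0, 160]])

```text
time_s: 34.75
position: [548.8, -64.0, 109.9]
ee_rot: [-0.0, 0.773, 0.634, -0.0]
ft_force: [-0.3, 0.1, -1.3]
opening: 0.556
grasp_force: 62.2
```

Request:
play_rows(moves=[[0, 0, 0, 0, 0, 3, 160], [0, 0, 0, 0, 0, 2, 160], [0, 0, 0, 0, 0, 1, 160], [0, 0, 0, 0, 0, 0.7, 160], [0, 0, 0, 0, 0, 0, 160]])

```text
time_s: 35.25
position: [548.8, -64.1, 103.4]
ee_rot: [0.0, 0.773, 0.634, -0.0]
ft_force: [-0.3, -0.5, -1.3]
opening: 0.559
grasp_force: 62.2
```

Request:
play_rows(moves=[[0, 0, 0, 0, 0, 0, 60], [0, 0, 0, 0, 0, 0, 60], [0, 0, 0, 0, 0, 0, 60], [0, 0, 0, 0, 0, 0, 60], [0, 0, 0, 0, 0, 0, 60]])

```text
time_s: 35.75
position: [548.8, -64.1, 103.5]
ee_rot: [0.0, 0.773, 0.634, -0.0]
ft_force: [0.4, 0.2, 0.4]
opening: 0.765
grasp_force: 0.0
```

Request:
play_rows(moves=[[0, 0, 0, 0, 0, -20, 60], [0, 0, 0, 0, 0, -40, 60], [0, 0, 0, 0, 0, -40, 60], [0, 0, 0, 0, 0, -40, 0], [0, 0, 0, 0, 0, -40, 0]])

```text
time_s: 36.25
position: [548.5, -64.0, 285.3]
ee_rot: [0.0, 0.773, 0.634, -0.0]
ft_force: [0.7, 0.4, -0.1]
opening: 1.0
grasp_force: 0.0
```

Request:
play_rows(moves=[[0, 0, 0, -20, 0, 0, 0], [0, 0, 0, 0, 0, 0, 0], [0, 0, 0, 0, 0, 0, 0]])

```text
time_s: 36.55
position: [544.8, -83.6, 283.3]
ee_rot: [-0.0, 0.773, 0.634, -0.0]
ft_force: [0.0, 0.4, 0.6]
opening: 1.001
grasp_force: 0.0
```

Run:
```python
from h import *
s,m,im=shot("wrist","w10");print(s["position"])
print(proj(m,[[571.7,49.7,98],[548.8,-64,98],[560.5,-7.3,154]]))
cv2.imwrite("pics/w10c.png",cv2.resize(im[30:280,180:460],None,fx=2,fy=2))
```

```text
[544.79515446 -83.60369564 283.27717109]
[[317.25170061  26.82674139]
 [317.09119926 157.83662629]
 [317.31059073  97.06480841]]
```

View pics/w10c.png

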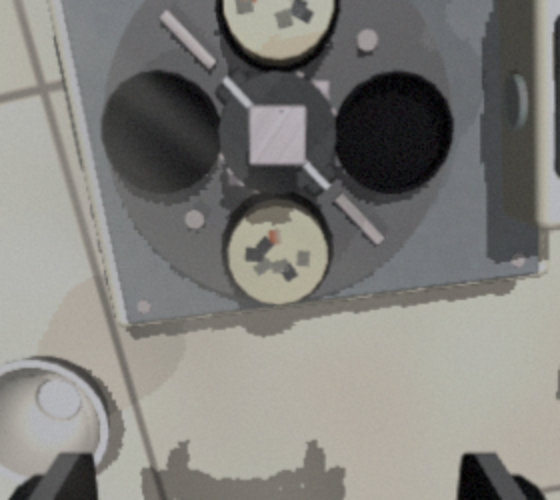

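Both blocks sit flat in cups N (top of view) and S at (278,255), the lugs line up with the bars, and the gripper is clear.

```bash
python3 -c "
from plant import job;print(job.sign_off())"
```

```text
the job is handed in; nothing more can be done
None
```

I fitted the carousel fully home on the spindle, turned its collar to the locked bars, set both blocks present flat in their own pockets, and handed the job in; no verdict came back.

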